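Set coaster and cup in the coffee maker

TASK

Get the coffee maker ready: lower the wooden coaster, hollow side up, onto its cup plate, centred under the outlet, and let go; then set the small blue cup upright in the coaster's hollow so that the orange sprung tongue rests on its rim. Put both down gently by hand, never dropping or pressing them hard, and leave the mug, the tin and the glass where they stand.

Things in the scene. Friction and masses are not known exactly. Their poses are not given: they have to be found in the camera images.
- machine: Coffee maker, fixed, 240 mm high: red head on a black column and foot. Origin on the worktop under the middle of its cup plate; x from its open front to its back, z up. Foot x -58 to 122, y -62 to 62, 16 high. Steel cup plate: x -57 to 45, y -52 to 52, 8 thick, grey ring round the middle; top is 35 to 55 mm above the worktop, height not reported: feel for it. Column from x 50 back.
- spout (a point): Outlet line: the point 152 mm above the worktop straight over the middle of the cup plate; axes as the coffee maker. A carried thing's underside must pass over the plate's front edge, at most 55 mm above the worktop.
- head_front (a point): Middle of the red head's lower front edge, 14 mm behind the plate's middle, 157 mm above the worktop; axes as the coffee maker. From here the head goes 109 mm back, 78 mm up and 56 mm to each side, so a tool pointing straight down does not fit; one leaning 30 to 45 degrees, fingers pointing down and to the back (+x), closing along y, does.
- tongue_hinge (a point): Hinge of the orange sprung tongue, 8 mm behind the plate's middle, 152 mm above the worktop; axes as the coffee maker. Tongue 20 mm wide, 52 long, 3 thick; it hangs down and back, 68 degrees below level (tip 19 mm behind and 48 mm below the hinge), swings up when a cup comes in from the front, and presses on the cup's back rim with 0.5 to 1.5 N, down and to the front.
- coaster: Loose square coaster of light wood, 66 x 66 mm, 22 mm thick, about 0.12 kg. Origin at the centre of its underside, z up, x and y square to its sides. In the middle of its top a round hollow 53 mm across and 5 mm deep (floor 17 mm above the underside).
- cup: Loose blue handleless cup, open at the top, 60 mm high, about 0.14 kg. Straight sides 60 mm in diameter from 13 mm up to the rim, below that a narrower foot 46 mm in diameter and 7 mm high. Wall 4 mm. Origin at the centre of its underside, z up. Seated in the coaster its underside is 17 mm above the coaster's.
- mug: Bystander: striped mug with handle, 86 x 120 x 90 mm; origin at the underside, z up.
- tin: Bystander: food tin 75 mm across, 58 mm high; origin at the centre of its underside, z up.
- tumbler: Bystander: clear drinking glass 81 mm across, 92 mm high; origin at the centre of its underside, z up.
Things that resemble listed ones, but are neither listed nor needed, are in the scene too. Several things have the shape of the coaster; the one meant has the colours described above.

How it is judged:
By the outcome, as a careful person would: the job done as asked, in the order asked, and still so for the second after the job is handed in, with the robot touching nothing.
It also fails if it takes over 61 s, if anything falls off the work surface, if the arm or the gripper's body presses on something with over 40 N, if the wrist force passes 120 N, or if a joint passes its speed limit or range.

ROBOT

A 6-joint arm with a two-finger parallel gripper is mounted at the origin on a cart in front of the work surface, level with it; the furniture and walls round the work are solid. World frame = base frame: x ahead of the robot, y to its left, z up, the work surface at z = 0. Lengths are in m, angles in rad, forces in N, time in s.
With the tool pointing down it reaches from about 0.35 to 0.775 m from the base axis. Payload 7.3 kg.
Tool frame: the origin (TCP) lies between the finger pads, 19 mm behind the fingertips; this is the grasp point; z points along the fingers, y is the line along which they close (so a half turn about z gives the same grasp; the last joint's range is limited). The gripper opens to 92 mm and grips with 3 to 60 N. Pads are 19 mm wide; open, the fingers measure 130 mm over their backs; the gripper's body (75 mm by 190 mm) begins 47 mm behind the grasp point.
Start: joints at [1.137, 0.342, 1.524, -0, 1.275, -0.146], TCP at [0.149, 0.503, 0.246] pointing down, gripper open.
Joint ranges: [-2.53, 2.53], [-0.77, 2.02], [0.04, 2.7], [-1, 4.14], [0.28, 2.66], [-3.11, 3.11]. Speed limits (rad/s): [2.57, 2.57, 3.14, 3.14, 3.14, 3.14].

INTERFACE

Orientations are given as [roll, pitch, yaw] about the fixed x, y, z axes, in that order (R = Rz(yaw) Ry(pitch) Rx(roll)).
In Python, from cell import monitor, read_camera, get_calibration, job gives the robot as it stands. The module is installed in compiled form; this text tells all that it offers.
- The arm moves only by the tool send_rows, never from a script. Its argument "targets" is a list of rows, each an object with "translation": the shift along the tool's x, y, z in cm, a list of three; "spin": the turn about the tool's z in degrees; "jaw": the opening, from 0 (shut) to 1 (fully open). A call has exactly 5 rows; each row is the pose to reach, as a shift and turn from the pose commanded when the call began, along the tool's axes at that moment; what a row does not reach only later rows make up. A row lasts 1/10 s, in which the tool goes at most 50 mm and 8.59 degrees, less where a joint would pass 70% of its speed; a pose out of reach is approached as far as the arm can. A call with a gripper value outside its range is refused whole. The fingers move at their own pace and stop on an object; "force" is the grip in N (left out, the last holds). Time passes only in rows, so rows that repeat a pose let the fingers close, or fill a call up. It gives the time, the measured TCP pose, the force, the opening and the grip force at its end, in the units of the state.
- monitor.observe(): the state, without advancing time (a new reading comes with each control period).
- read_camera(name): name is "side" or "top"; returns (picture, depth): 480x640x3 uint8, red, green, blue; 480x640 float32, m along the optical axis (not along the pixel's ray), 0 where there is no reading.
- get_calibration(name): a dict with "intrinsics" (3x3 intrinsics, pixels), "D" ([k1, k2, p1, p2, k3] as OpenCV has them; the pictures are not rectified), "origin" and "orientation" of the camera in the world. Camera axes: x right, y up, looking along -z (the intrinsics and any distortion apply to the point x, -y, -z); pixel columns grow to the right and rows downward; lengths in m; the calibration is good to about 2 mm. A picture is of the moment at which its call begins. get_calibration takes no time and is no camera call.
- job.hand_in(): hands the job in; it is judged then, once.
The state is a dict: "time": time; "qpos": joint angles; "qvel": joint speeds; "joint_efforts": joint torques, N m; "tool_pos": TCP position; "tool_rot": TCP orientation; "contact_force": force on the tool from outside, world axes, zero at the start; "torque": the same for the moment, N m; "opening": finger opening in m; "grip_force": force on a finger pad.
Only numpy, scipy, OpenCV 4.12 (cv2) and the standard library are available. Lean on these libraries where they do the work, as an engineer would, in place of code of your own. Each camera call takes 0.05 s, during which the arm holds its last target. There are 200 camera calls.

## Working session

There is one attempt and no reset: what is moved stays moved. The work goes in short steps, Python scripts to look and compute and a tool call to move; the robot and the scene stay as the last step left them, time stands still between calls to the robot, and variables do not carry over. Pictures are saved under pics/ and viewed, at most 10 in all, crops included, and the job is handed in when it is done.

Besides the shell and the picture viewer there is one more tool, called by a JSON object that holds its "fn" and its "kwargs", one argument or row to a line. send_rows: Moves the arm, as the interface text tells. Its arguments: {"type":"object","properties":{"targets":{"type":"array"},"force":{"type":"number"}},"required":["targets"]}

```bash
mkdir -p pics; cat > h.py <<'E'
import numpy as np, cv2
from scipy.spatial.transform import Rotation as R
from cell import monitor, read_camera, get_calibration, job
def calib(n):
    c=get_calibration(n); o=np.array(c["orientation"],float)
    Rm=o if o.shape==(3,3) else R.from_euler('xyz',o).as_matrix()
    return np.array(c["intrinsics"],float),np.array(c["D"],float),np.array(c["origin"],float),Rm
def rays(n,px):
    K,D,o,Rm=calib(n)
    u=cv2.undistortPoints(np.array(px,float).reshape(-1,1,2),K,D).reshape(-1,2)
    return o,np.c_[u[:,0],-u[:,1],-np.ones(len(u))]@Rm.T   # scale = depth
def onplane(n,px,z):
    o,d=rays(n,px); return o+d*((z-o[2])/d[:,2])[:,None]
def cloud(n,dep):
    h,w=dep.shape; v,u=np.mgrid[:h,:w]
    o,d=rays(n,np.c_[u.ravel(),v.ravel()])
    return (o+d*dep.ravel()[:,None]).reshape(h,w,3)
E
python3 - <<'E'
from h import *
print(monitor.observe())
for n in("top","side"):
    print(n,get_calibration(n))
    p,d=read_camera(n); np.savez(f"{n}0.npz",p=p,d=d)
    cv2.imwrite(f"pics/{n}0.png",p[:,:,::-1])
E
```

```text
{'time': 0.0, 'qpos': array([ 1.13701231e+00,  3.42741788e-01,  1.52499316e+00,  1.92313224e-05,
        1.27544389e+00, -1.45999359e-01]), 'qvel': array([ 0.00082596, -0.00077699, -0.00104015,  0.00079259, -0.00120756,
        0.00078471]), 'joint_efforts': array([-1.50034080e-03, -4.31252396e+01, -2.44221425e+01,  7.14628561e-02,
        5.61212772e-02, -1.30061912e-04]), 'tool_pos': array([0.14882151, 0.50306862, 0.24484339]), 'tool_rot': array([-3.14002602e+00, -2.48954017e-04,  2.85380218e+00]), 'contact_force': array([ 0.27971917, -0.35100155,  0.44085266]), 'torque': array([ 0.03225283, -0.02873638, -0.0071777 ]), 'grip_force': 0.0, 'opening': 0.09172654251224781}
top {'intrinsics': array([[477.17471106,   0.        , 326.41885188],
       [  0.        , 477.17471106, 244.24093697],
       [  0.        ,   0.        ,   1.        ]]), 'D': array([-0.07220784,  0.        ,  0.        ,  0.        ,  0.        ]), 'origin': array([ 0.42259873, -0.06398189,  1.22960226]), 'orientation': array([ 0.10372746,  0.0175194 , -1.58469874])}
side {'intrinsics': array([[558.79018079,   0.        , 325.64754659],
       [  0.        , 558.79018079, 236.69676422],
       [  0.        ,   0.        ,   1.        ]]), 'D': array([-0.07328822,  0.        ,  0.        ,  0.        ,  0.        ]), 'origin': array([0.62012314, 0.95527767, 0.5202963 ]), 'orientation': array([1.18256968, 0.00600518, 3.0617577 ])}
```

View pics/top0.png

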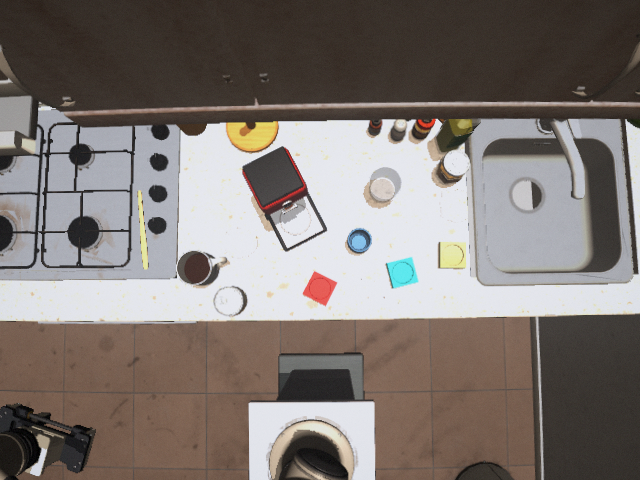

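View pics/side0.png

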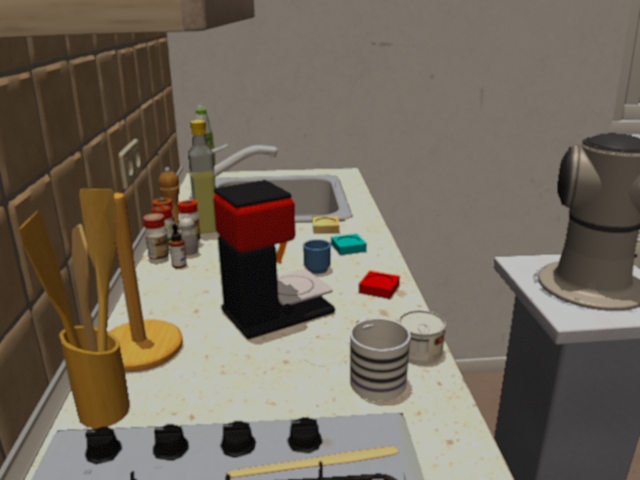

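The top view shows the coffee maker with its head at about (273,180) and its plate at (298,222), opening towards the lower right. The blue cup is at (359,240) and the light wooden coaster at (453,255). The red and cyan squares are decoys. The mug is at (195,268), the tin at (230,300) and the glass at (382,187).

```bash
cat > m.py <<'E'
from h import *
z=np.load("top0.npz");p,d=z["p"],z["d"];C=cloud("top",d)
hsv=cv2.cvtColor(p,cv2.COLOR_RGB2HSV)
def blob(mask,box):
    m=np.zeros_like(mask);x0,y0,x1,y1=box;m[y0:y1,x0:x1]=mask[y0:y1,x0:x1]
    c=max(cv2.findContours(m,cv2.RETR_EXTERNAL,cv2.CHAIN_APPROX_NONE)[0],key=cv2.contourArea);return c[:,0,:].astype(float)
rng=lambda a,b:cv2.inRange(hsv,a,b)
print("hsv coaster",hsv[265,445],hsv[255,453],"cup",hsv[240,372],"table",hsv[270,500-60])
c=blob(rng((18,60,80),(35,255,255)),(430,232,478,278))
w=onplane("top",c,.022)[:,:2].astype(np.float32)
print("coaster",cv2.minAreaRect(w*1000), "z", C[250:262,447:460,2].mean(), "edge z",C[245,445,2],C[267,445,2])
print(np.round(C[236:274:3,436:472:4,2]*1000))
c=blob(rng((95,80,30),(125,255,255)),(335,215,385,265))
for zz in(.06,.03):
    w=onplane("top",c,zz)[:,:2].astype(np.float32); print("cup",zz,cv2.minEnclosingCircle(w*1000),cv2.fitEllipse(w*1000))
print(np.round(C[226:258:3,342:378:4,2]*1000))
# machine head top (z=.24)
pts=C[140:260,235:335].reshape(-1,3); pts=pts[d[140:260,235:335].ravel()>0]
for lo,hi in((.232,.248),(.03,.06),(.008,.022)):
    q=pts[(pts[:,2]>lo)&(pts[:,2]<hi)]
    print(lo,len(q),np.median(q[:,2]),cv2.minAreaRect((q[:,:2]*1000).astype(np.float32)))
E
python3 m.py
python3 - <<'E'
import cv2
from h import *
p=np.load("top0.npz")["p"][130:290,220:480]
cv2.imwrite("pics/c1.png",cv2.resize(p,None,fx=3,fy=3,interpolation=cv2.INTER_CUBIC)[:,:,::-1])
E
```

```text
hsv coaster [ 30  86 230] [ 31  67 231] cup [107  10 238] table [111   8 237]
coaster ((515.9652099609375, -363.13616943359375), (66.56879425048828, 65.50355529785156), 87.5315933227539) z 0.023638255163978404 edge z 0.021956160819320836 0.01648839110821232
[[-1.00e+00 -1.00e+00  2.00e+00 -3.00e+00 -2.00e+00  1.00e+00 -1.00e+00
  -4.00e+00 -2.00e+00]
 [ 3.00e+00  2.00e+00 -0.00e+00  0.00e+00 -3.00e+00  1.00e+00 -3.00e+00
  -6.00e+00  1.00e+00]
 [-1.00e+00  2.30e+01  2.00e+01  2.20e+01  1.90e+01  2.00e+01  2.00e+01
  -4.00e+00 -2.00e+00]
 [ 0.00e+00  2.20e+01  2.40e+01  2.00e+01  2.20e+01  2.00e+01  1.90e+01
   1.90e+01  2.00e+00]
 [-1.00e+00  1.80e+01  2.40e+01  2.00e+01  1.50e+01  1.30e+01  1.80e+01
   2.00e+01 -2.00e+00]
 [ 5.00e+00  1.80e+01  2.00e+01  1.60e+01  1.50e+01  1.50e+01  1.90e+01
   2.50e+01 -1.00e+00]
 [ 3.00e+00  2.10e+01  1.40e+01  1.50e+01  1.70e+01  1.80e+01  1.90e+01
   1.60e+01 -3.00e+00]
 [-6.00e+00  2.10e+01  1.40e+01  1.80e+01  1.40e+01  1.60e+01  1.50e+01
   2.20e+01  0.00e+00]
 [-6.00e+00  2.10e+01  1.30e+01  1.40e+01  1.60e+01  1.90e+01  1.90e+01
   2.10e+0
[... 856 characters left out ...]
[-3.  2. 57. 10.  6.  6.  9. 60.  3.]
 [-3.  1. 13. 11.  2.  9.  7. 57. -1.]
 [-4. -3.  9.  6.  5.  5. 11. 56. -1.]
 [-2. -1. 11.  5.  5.  5.  6. 60. -1.]
 [-2. -3. 59.  5.  5.  3. 13. -2. -4.]
 [ 1. -2.  4. 61.  8. 60. 45. -1.  0.]
 [-3. -2. -2. -2. 20. -1. -4. -1.  4.]
 [ 1. -0. -5. -3. -0. -1. -2. -2.  2.]]
0.232 2231 0.2419367586530573 ((672.6593627929688, 64.4443359375), (104.18951416015625, 106.0565414428711), 27.28297233581543)
0.03 1533 0.04655947912647118 ((604.023193359375, 36.39141845703125), (105.20880126953125, 115.55000305175781), 26.946430206298828)
0.008 667 0.0158489101553152 ((682.952880859375, 74.47978210449219), (298.35369873046875, 232.2550506591797), 1.4562355279922485)
```

View pics/c1.png

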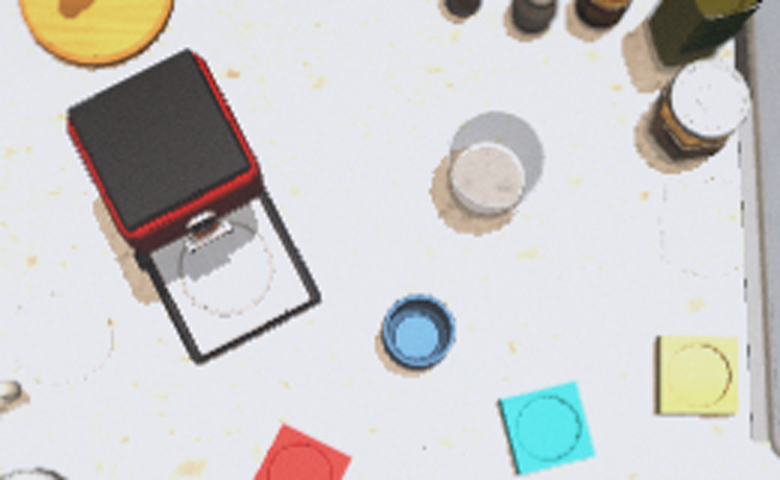

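The crop confirms that the pale yellow coaster lies hollow side up at crop (697,375), and the cup is upright at (418,332). The black foot's front corners are at crop (199,362) and (320,298). Next I'll refine the machine pose from these edges.

```bash
cat > m2.py <<'E'
from h import *
z=np.load("top0.npz");p,d=z["p"],z["d"];C=cloud("top",d)
hsv=cv2.cvtColor(p,cv2.COLOR_RGB2HSV)
V=hsv[...,2]
dark=((V<110)|((hsv[...,1]>150)&((hsv[...,0]<8)|(hsv[...,0]>172)))).astype(np.uint8)
m=np.zeros_like(dark);m[140:256,238:332]=dark[140:256,238:332]
c=max(cv2.findContours(m,cv2.RETR_EXTERNAL,cv2.CHAIN_APPROX_NONE)[0],key=cv2.contourArea)[:,0,:].astype(float)
def seg(a,b,z,name):
    a,b=np.array(a,float),np.array(b,float);u=(b-a)/np.linalg.norm(b-a);n=np.array([-u[1],u[0]])
    r=c-a;s=(r@u)/np.linalg.norm(b-a);k=(s>.1)&(s<.9)&(abs(r@n)<3.5)
    w=onplane("top",c[k],z)[:,:2]*1000
    vx,vy,x0,y0=cv2.fitLine(w.astype(np.float32),cv2.DIST_HUBER,0,.01,.01).ravel()
    print(name,k.sum(),"dir deg",np.degrees(np.arctan2(vy,vx)),"pt",x0,y0);return np.array([vx,vy]),np.array([x0,y0])
F=seg((286,251),(327,229),.016,"foot front")
Rr=seg((309,197),(327,229),.016,"foot right")
L=seg((268,216),(286,251),.016,"foot left")
HL=seg((243,167),(263,206),.235,"head left ")
HR=seg((285,147),(305,184),.235,"head right")
HB=seg((243,167),(285,147),.235,"head back")
def inter(A,B):
    t=np.linalg.solve(np.c_[A[0],-B[0]],B[1]-A[1]);return A[1]+t[0]*A[0]
a,b=inter(F,L),inter(F,Rr);print("front corners",a,b,np.linalg.norm(a-b),"(124)")
yaw=np.arctan2(*( (a-b)[::-1]))-np.pi/2;ex=np.array([np.cos(yaw),np.sin(yaw)]);print("yaw",np.degrees(yaw),"origin",(a+b)/2+58*ex)
a,b=inter(HB,HL),inter(HB,HR);print("head back",a,b,np.linalg.norm(a-b),"origin",(a+b)/2-123*ex)
# plate visible points
O=((inter(F,L)+inter(F,Rr))/2+58*ex)
q=C.reshape(-1,3)*1000;q=q[(d.ravel()>0)&(q[:,2]>30)&(q[:,2]<60)];l=(q[:,:2]-O);X=l@ex;Y=l@np.array([-ex[1],ex[0]])
k=(X>-70)&(X<5)&(abs(Y)<65);print("plate z",np.median(q[k,2]),"x",np.percentile(X[k],[1,99]),"y",np.percentile(Y[k],[1,99]))
# side view plate
z=np.load("side0.npz");q=cloud("side",z["d"]).reshape(-1,3)*1000
l=(q[:,:2]-O);X=l@ex;Y=l@np.array([-ex[1],ex[0]]);k=(z["d"].ravel()>0)&(abs(X+10)<38)&(abs(Y)<40)&(q[:,2]<60)
print("side plate z",np.median(q[k,2]),k.sum())
# lower cupboards
q=C.reshape(-1,3);k=(d.ravel()>0)&(q[:,2]>.26)&(abs(q[:,1])<.6)&(q[:,0]>.4)
print("cupboard min x/z",np.percentile(q[k,0],1),np.percentile(q[k,2],1))
E
python3 m2.py
```

```text
foot front 33 dir deg -63.379875 pt 560.71014 7.2858014
foot right 25 dir deg 26.240692 pt 632.91473 -22.62887
foot left 29 dir deg 26.103333 pt 571.5369 81.44567
head left  32 dir deg 26.239365 pt 650.95935 111.967
head right 30 dir deg 26.124924 pt 702.4703 19.678717
head back 33 dir deg -63.46046 pt 720.807 83.140114
front corners [533.0038   62.56568] [587.03796 -45.24353] 120.59236 (124)
yaw 26.620108 origin [611.8727    34.649303]
head back [695.45544 133.89978] [742.6585    39.388412] 105.643394 origin [609.0954    31.531132]
plate z 46.55127200233522 x [-57.95656635   4.34646822] y [-51.43792925  50.27173926]
side plate z 48.245517089685414 1016
cupboard min x/z 0.6460264411727931 0.512426090235381
```

The machine origin comes out at about (611, 33.5) mm with a yaw of 26.3°, and the plate top is near z = 47 mm. Moves only translate and spin about the tool's z axis, so I'll first check what happens to the tool's orientation at the reach limit, in free space to the left.

{"fn": "send_rows", "kwargs": {
  "targets": [
    {"translation":[0,5,0],"spin":0,"jaw":1},
    {"translation":[0,10,0],"spin":0,"jaw":1},
    {"translation":[0,15,0],"spin":0,"jaw":1},
    {"translation":[0,20,0],"spin":0,"jaw":1},
    {"translation":[0,25,0],"spin":0,"jaw":1}
  ]
}}

```text
time: 0.6
tool_pos: [0.2184, 0.7376, 0.245]
tool_rot: [-3.141, -0.0, 2.854]
contact_force: [0.9, 0.5, 1.0]
opening: 0.0918
grip_force: 0.0
```

{"fn": "send_rows", "kwargs": {
  "targets": [
    {"translation":[0,4,0],"spin":0,"jaw":1},
    {"translation":[0,8,0],"spin":0,"jaw":1},
    {"translation":[0,12,0],"spin":0,"jaw":1},
    {"translation":[0,12,0],"spin":0,"jaw":1},
    {"translation":[0,12,0],"spin":0,"jaw":1}
  ]
}}

```text
time: 1.1
tool_pos: [0.2402, 0.8109, 0.2278]
tool_rot: [3.108, -0.0, 2.854]
contact_force: [0.6, 1.2, 1.2]
opening: 0.0915
grip_force: 0.0
```

At the limit the tool tilts a little, about 2°. I'll push further out to see whether the tilt grows and whether it stays.

{"fn": "send_rows", "kwargs": {
  "targets": [
    {"translation":[0,5,0],"spin":0,"jaw":1},
    {"translation":[0,10,0],"spin":0,"jaw":1},
    {"translation":[0,15,0],"spin":0,"jaw":1},
    {"translation":[0,20,0],"spin":0,"jaw":1},
    {"translation":[0,25,0],"spin":0,"jaw":1}
  ]
}}

```text
time: 1.6
tool_pos: [0.2473, 0.8348, 0.1937]
tool_rot: [3.064, 0.0, 2.854]
contact_force: [-0.6, -0.0, 0.4]
opening: 0.092
grip_force: 0.0
```

```bash
python3 -c "
from h import *
s=monitor.observe();print(s['qpos'],s['tool_pos'],s['tool_rot'])"
```

```text
[ 1.19263263  1.19409422  0.03609176  0.0070095   1.83412753 -0.08827912] [0.24727485 0.83482338 0.193709  ] [3.06402480e+00 2.25995110e-04 2.85378552e+00]
```

The elbow is now nearly straight, so I'm backing off at once and checking whether the tilt persists.

{"fn": "send_rows", "kwargs": {
  "targets": [
    {"translation":[0,-5,0],"spin":0,"jaw":1},
    {"translation":[0,-10,0],"spin":0,"jaw":1},
    {"translation":[0,-15,0],"spin":0,"jaw":1},
    {"translation":[0,-20,0],"spin":0,"jaw":1},
    {"translation":[0,-25,0],"spin":0,"jaw":1}
  ]
}}

```text
time: 2.1
tool_pos: [0.2006, 0.6755, 0.1818]
tool_rot: [3.062, 0.0, 2.854]
contact_force: [1.1, 0.3, 1.5]
opening: 0.0916
grip_force: 0.0
```

The tilt stays in the commanded pose, so the tool can be leaned by pushing against reach or joint limits. I'll fit a simple arm model to find a quick, safe place to lean the tool towards the machine's +x.

```bash
cat > k.py <<'E'
from h import *
from scipy.optimize import least_squares
s=monitor.observe()
D=[(.342742,1.524993,1.275444,np.hypot(.14882,.50307),.244843),(1.194094,.036092,1.834128,np.hypot(.247275,.834823),.193709),
 (*s['qpos'][[1,2,4]],np.hypot(*s['tool_pos'][:2]),s['tool_pos'][2])]
def f(p,q2,q3,q5):
    r0,h,a2,a3,L=p;a,b,c=q2,q2+q3,q2+q3+q5
    return r0+a2*np.sin(a)+a3*np.sin(b)+L*np.sin(c),h+a2*np.cos(a)+a3*np.cos(b)+L*np.cos(c)
g=lambda p:np.concatenate([np.array(f(p,*d[:3]))-d[3:] for d in D])
S=least_squares(g,[0,.3,.35,.35,.25]);print(s['qpos'],S.x,S.fun,np.linalg.svd(S.jac)[1])
E
python3 k.py
```

```text
[ 1.16986349  0.68204662  1.12952688  0.00896459  1.2513632  -0.11555853] [-0.09665265 -0.11430539  0.58235812  0.44498678  0.05471966] [-0.00013381  0.00441771 -0.00215537  0.00030657  0.00228918 -0.00472428] [2.87451615 2.5025699  0.66017332 0.19479077 0.02298978]
```

```bash
cat >> k.py <<'E'
Q=[(1.137012,.14882,.50307),(1.192633,.247275,.834823),(s['qpos'][0],*s['tool_pos'][:2])]
D=[(*d[:3],x*np.cos(q)+y*np.sin(q),d[4]) for d,(q,x,y) in zip(D,Q)]
print([-x*np.sin(q)+y*np.cos(q) for q,x,y in Q])
S=least_squares(g,[0,.3,.35,.35,.25]);print(S.x,S.fun*1000,np.linalg.svd(S.jac)[1])
S=least_squares(lambda p:g([0,*p]),[.3,.35,.35,.25]);print(S.x,S.fun*1000)
E
python3 k.py|tail -3
```

```text
[-0.10530713 -0.11101058  0.58508297  0.44723329  0.05977185] [-0.13840399  4.56938109 -2.22937152  0.31709365  2.3677759  -4.88647455] [2.87451615 2.50256991 0.66017332 0.19479076 0.02298978]
[0.3213827  0.50837447 0.36827533 0.44479235] [  3.275957     2.79839944 -12.94979379  -5.75561388  12.89184311
   2.95721466]
```

The tilt can be accumulated by pushing at the limit. The plan has two parts:
1. Place the coaster with a vertical tool gripping its front part, where the body clears the head.
2. Lean the tool for the round cup.

First I'll undo the present 4.5° lean at the inner reach limit.

{"fn": "send_rows", "kwargs": {
  "targets": [
    {"translation":[0,-5,0],"spin":0,"jaw":1},
    {"translation":[0,-10,0],"spin":0,"jaw":1},
    {"translation":[0,-15,0],"spin":0,"jaw":1},
    {"translation":[0,-20,0],"spin":0,"jaw":1},
    {"translation":[0,-25,0],"spin":0,"jaw":1}
  ]
}}

```text
time: 2.6
tool_pos: [0.1298, 0.4365, 0.163]
tool_rot: [3.063, 0.001, 2.854]
contact_force: [0.7, -0.6, 0.2]
opening: 0.0918
grip_force: 0.0
```

{"fn": "send_rows", "kwargs": {
  "targets": [
    {"translation":[0,-5,0],"spin":0,"jaw":1},
    {"translation":[0,-10,0],"spin":0,"jaw":1},
    {"translation":[0,-14,0],"spin":0,"jaw":1},
    {"translation":[0,-18,0],"spin":0,"jaw":1},
    {"translation":[0,-18,0],"spin":0,"jaw":1}
  ]
}}

```text
time: 3.1
tool_pos: [0.0772, 0.2616, 0.1483]
tool_rot: [3.068, -0.0, 2.854]
contact_force: [0.9, -0.2, 1.1]
opening: 0.0922
grip_force: 0.0
```

```bash
python3 -c "
from h import *
s=monitor.observe();print(s['qpos'],s['tool_pos'],s['tool_rot'])"
```

```text
[ 0.97384979 -0.03885996  2.31680381  0.03198306  0.79352414 -0.33048609] [0.07717797 0.26160348 0.14829125] [ 3.06761896e+00 -3.45889817e-04  2.85351278e+00]
```

The inner limit isn't within safe reach, so I'll keep the small lean. I'll turn the coaster on the table to the machine's yaw first, then lean further. The travel legs to the coaster come from a helper.

```bash
cat > plan.py <<'E'
from h import *
def chain(legs,p=None,Rm=None,per=.05):
    """legs: (world xyz, spin deg); prints tool-frame cm shift + spin for each call, assuming each is reached"""
    s=monitor.observe()
    if p is None: p=np.array(s["tool_pos"]);Rm=R.from_euler('xyz',s["tool_rot"])
    yd=Rm.as_matrix()
    print("t",s["time"],"p",p.round(4),"rot",np.round(s["tool_rot"],4),"ydir",np.degrees(np.arctan2(yd[1,1],yd[0,1])).round(2),"tilt xy deg",np.degrees(yd[:2,2]).round(2),"q",s["qpos"].round(3),"F",s["contact_force"].round(1),"open",round(s["opening"],4))
    for q,sp in legs:
        q=np.array(q,float);v=Rm.inv().apply(q-p)*100
        Rm=Rm*R.from_rotvec([0,0,np.radians(sp)]);p=q;m=Rm.as_matrix()
        print("shift",v.round(2),"len",np.linalg.norm(v).round(1),"spin",sp,"-> ydir",np.degrees(np.arctan2(m[1,1],m[0,1])).round(1),"tilt",np.degrees(m[:2,2]).round(1))
E
python3 - <<'E'
from plan import *
chain([((.25,.32,.20),40),((.42,.15,.20),40),((.43,-.08,.20),40),((.50,-.30,.18),40),((.516,-.363,.10),6)])
E
```

```text
t 3.1 p [0.0772 0.2616 0.1483] rot [ 3.0676e+00 -3.0000e-04  2.8535e+00] ydir 73.49 tilt xy deg [1.18 4.07] q [ 0.974 -0.039  2.317  0.032  0.794 -0.33 ] F [ 0.9 -0.2  1.1] open 0.0922
shift [-14.91  10.86  -4.39] len 19.0 spin 40 -> ydir 33.4 tilt [1.2 4.1]
shift [-23.54   4.82  -0.85] len 24.0 spin 40 -> ydir -6.5 tilt [1.2 4.1]
shift [-22.68   3.61  -1.61] len 23.0 spin 40 -> ydir -46.4 tilt [1.2 4.1]
shift [-10.15  20.83   0.58] len 23.2 spin 40 -> ydir -86.5 tilt [1.2 4.1]
shift [1.02 6.93 7.56] len 10.3 spin 6 -> ydir -92.5 tilt [1.2 4.1]
```

{"fn": "send_rows", "kwargs": {
  "targets": [
    {"translation":[-3.0,2.2,-1.2],"spin":8,"jaw":1},
    {"translation":[-6.5,4.7,-2.5],"spin":16,"jaw":1},
    {"translation":[-10.5,7.6,-3.5],"spin":24,"jaw":1},
    {"translation":[-14.9,10.9,-4.4],"spin":32,"jaw":1},
    {"translation":[-14.9,10.9,-4.4],"spin":40,"jaw":1}
  ]
}}

```text
time: 3.6
tool_pos: [0.2586, 0.3272, 0.2032]
tool_rot: [3.074, -0.05, 2.149]
contact_force: [-0.6, 0.1, -0.3]
opening: 0.0917
grip_force: 0.0
```

{"fn": "send_rows", "kwargs": {
  "targets": [
    {"translation":[-4.7,1,-0.2],"spin":8,"jaw":1},
    {"translation":[-9.4,2,-0.4],"spin":16,"jaw":1},
    {"translation":[-14.1,3,-0.6],"spin":24,"jaw":1},
    {"translation":[-18.8,3.9,-0.7],"spin":32,"jaw":1},
    {"translation":[-23.5,4.8,-0.9],"spin":40,"jaw":1}
  ]
}}

```text
time: 4.1
tool_pos: [0.4243, 0.1528, 0.202]
tool_rot: [3.125, -0.076, 1.452]
contact_force: [0.7, 1.4, -0.0]
opening: 0.0919
grip_force: 0.0
```

{"fn": "send_rows", "kwargs": {
  "targets": [
    {"translation":[-4.6,0.7,-0.3],"spin":8,"jaw":1},
    {"translation":[-9.2,1.4,-0.6],"spin":16,"jaw":1},
    {"translation":[-13.8,2.1,-1],"spin":24,"jaw":1},
    {"translation":[-18.3,2.8,-1.3],"spin":32,"jaw":1},
    {"translation":[-22.7,3.6,-1.6],"spin":40,"jaw":1}
  ]
}}

```text
time: 4.6
tool_pos: [0.4328, -0.0786, 0.2015]
tool_rot: [-3.107, -0.067, 0.752]
contact_force: [1.1, -1.1, -1.3]
opening: 0.0916
grip_force: 0.0
```

{"fn": "send_rows", "kwargs": {
  "targets": [
    {"translation":[-2,4.2,0.1],"spin":8,"jaw":1},
    {"translation":[-4,8.4,0.2],"spin":16,"jaw":1},
    {"translation":[-6,12.6,0.3],"spin":24,"jaw":1},
    {"translation":[-8.1,16.7,0.5],"spin":32,"jaw":1},
    {"translation":[-10.1,20.8,0.6],"spin":40,"jaw":1}
  ]
}}

```text
time: 5.1
tool_pos: [0.5031, -0.2984, 0.1805]
tool_rot: [-3.072, -0.028, 0.054]
contact_force: [0.7, 0.7, 0.5]
opening: 0.0917
grip_force: 0.0
```

```bash
python3 - <<'E'
from plan import *
chain([((.516,-.363,.10),6),((.516,-.363,.022),0)])
E
```

```text
t 5.1 p [ 0.5031 -0.2984  0.1805] rot [-3.0721 -0.0276  0.0542] ydir -86.78 tilt xy deg [1.36 4.06] q [-0.702  0.516  1.435  0.074  1.219  0.787] F [0.7 0.7 0.5] open 0.0917
shift [0.71 7.07 7.6 ] len 10.4 spin 6 -> ydir -92.8 tilt [1.4 4.1]
shift [-0.16  0.56  7.78] len 7.8 spin 0 -> ydir -92.8 tilt [1.4 4.1]
```

{"fn": "send_rows", "kwargs": {
  "targets": [
    {"translation":[0.2,2.3,2.5],"spin":3,"jaw":1},
    {"translation":[0.4,4.7,5],"spin":6,"jaw":1},
    {"translation":[0.7,7.1,7.6],"spin":6,"jaw":1},
    {"translation":[0.6,7.4,11],"spin":6,"jaw":1},
    {"translation":[0.5,7.6,14.7],"spin":6,"jaw":1}
  ]
}}

```text
time: 5.6
tool_pos: [0.5161, -0.3625, 0.0277]
tool_rot: [-3.071, -0.022, -0.045]
contact_force: [-0.2, 0.7, -0.7]
opening: 0.0919
grip_force: 0.0
```

{"fn": "send_rows", "kwargs": {
  "force": 5,
  "targets": [
    {"translation":[0,0,0],"spin":0,"jaw":0.85},
    {"translation":[0,0,0],"spin":0,"jaw":0.7},
    {"translation":[0,0,0],"spin":0,"jaw":0.66},
    {"translation":[0,0,0],"spin":0,"jaw":0.6},
    {"translation":[0,0,0],"spin":0,"jaw":0.6}
  ]
}}

```text
time: 6.1
tool_pos: [0.5152, -0.3607, 0.0295]
tool_rot: [-3.07, -0.02, -0.044]
contact_force: [1.6, -1.3, 2.0]
opening: 0.0664
grip_force: 5.1
```

```bash
python3 - <<'E'
from plan import *
chain([((.516,-.363,.028),0)])
E
```

```text
t 6.1 p [ 0.5152 -0.3607  0.0295] rot [-3.0698 -0.0204 -0.044 ] ydir -92.44 tilt xy deg [1.34 4.06] q [-0.765  0.765  1.431  0.081  0.979  0.803] F [ 1.6 -1.3  2. ] open 0.0664
shift [0.08 0.24 0.14] len 0.3 spin 0 -> ydir -92.4 tilt [1.3 4.1]
```

The coaster is held at 66.4 mm. I'll turn it in place to the machine's yaw, release it and rise.

{"fn": "send_rows", "kwargs": {
  "targets": [
    {"translation":[0,0,-0.1],"spin":-7,"jaw":0.6},
    {"translation":[0,0,-0.2],"spin":-14,"jaw":0.6},
    {"translation":[0,0,-0.2],"spin":-21,"jaw":0.6},
    {"translation":[0,0,-0.2],"spin":-28.7,"jaw":0.6},
    {"translation":[0,0,-0.1],"spin":-28.7,"jaw":0.6}
  ]
}}

```text
time: 6.6
tool_pos: [0.5146, -0.3602, 0.0298]
tool_rot: [-3.086, -0.052, 0.457]
contact_force: [-1.1, -0.6, 2.1]
opening: 0.0662
grip_force: 5.0
```

{"fn": "send_rows", "kwargs": {
  "targets": [
    {"translation":[0,0,0.1],"spin":0,"jaw":0.6},
    {"translation":[0,0,0.1],"spin":0,"jaw":0.76},
    {"translation":[0,0,0.1],"spin":0,"jaw":0.9},
    {"translation":[0,0,0.1],"spin":0,"jaw":1},
    {"translation":[0,0,-2],"spin":0,"jaw":1}
  ]
}}

```text
time: 7.1
tool_pos: [0.5126, -0.3602, 0.0465]
tool_rot: [-3.08, -0.049, 0.455]
contact_force: [0.9, -0.2, -0.4]
opening: 0.0888
grip_force: 0.0
```

```bash
python3 - <<'E'
from plan import *
chain([((.45,-.3,.25),0),((.42,-.1,.35),0),((.35,.06,.45),0),((.33,.12,.58),0)])
E
```

```text
t 7.1 p [ 0.5126 -0.3602  0.0465] rot [-3.0801 -0.0493  0.4552] ydir -63.74 tilt xy deg [0.98 4.4 ] q [-0.767  0.743  1.421  0.079  1.02   0.304] F [ 0.9 -0.2 -0.4] open 0.0888
shift [ -1.97  -9.4  -19.93] len 22.1 spin 0 -> ydir -63.7 tilt [1.  4.4]
shift [  6.58 -19.84  -8.48] len 22.6 spin 0 -> ydir -63.7 tilt [1.  4.4]
shift [  1.24 -18.03  -8.86] len 20.1 spin 0 -> ydir -63.7 tilt [1.  4.4]
shift [  1.48  -7.05 -12.53] len 14.5 spin 0 -> ydir -63.7 tilt [1.  4.4]
```

Rotated and released. Next I rise and move to free space at azimuth about 17°, well in front of the cupboard, to lean the tool.

{"fn": "send_rows", "kwargs": {
  "targets": [
    {"translation":[0,0,-4.5],"spin":0,"jaw":1},
    {"translation":[-0.2,-1.5,-9],"spin":0,"jaw":1},
    {"translation":[-0.8,-4,-13],"spin":0,"jaw":1},
    {"translation":[-1.4,-7,-16.5],"spin":0,"jaw":1},
    {"translation":[-2,-9.4,-19.9],"spin":0,"jaw":1}
  ]
}}

```text
time: 7.6
tool_pos: [0.4493, -0.2997, 0.2533]
tool_rot: [-3.086, -0.051, 0.455]
contact_force: [-0.2, -0.4, -0.1]
opening: 0.0919
grip_force: 0.0
```

{"fn": "send_rows", "kwargs": {
  "targets": [
    {"translation":[1.3,-4,-1.7],"spin":0,"jaw":1},
    {"translation":[2.6,-8,-3.4],"spin":0,"jaw":1},
    {"translation":[3.9,-12,-5.1],"spin":0,"jaw":1},
    {"translation":[5.2,-16,-6.8],"spin":0,"jaw":1},
    {"translation":[6.6,-19.8,-8.5],"spin":0,"jaw":1}
  ]
}}

```text
time: 8.1
tool_pos: [0.4193, -0.0991, 0.3517]
tool_rot: [-3.086, -0.052, 0.455]
contact_force: [1.1, -0.1, 0.4]
opening: 0.0916
grip_force: 0.0
```

{"fn": "send_rows", "kwargs": {
  "targets": [
    {"translation":[0.2,-3.6,-2.8],"spin":0,"jaw":1},
    {"translation":[0.4,-7.2,-5.6],"spin":0,"jaw":1},
    {"translation":[0.6,-10.8,-8.4],"spin":0,"jaw":1},
    {"translation":[0.9,-14.4,-11.2],"spin":0,"jaw":1},
    {"translation":[1.2,-18,-14],"spin":0,"jaw":1}
  ]
}}

```text
time: 8.6
tool_pos: [0.347, 0.0567, 0.5025]
tool_rot: [-3.086, -0.052, 0.455]
contact_force: [1.2, 0.6, 0.5]
opening: 0.0922
grip_force: 0.0
```

```bash
python3 - <<'E'
from plan import *
p=np.array(monitor.observe()["tool_pos"]);u=np.array([.43,.13,.89])
chain([((.37,.11,.60),0),(np.array([.37,.11,.60])+.25*u,0)])
E
python3 k.py|tail -1
```

```text
t 8.6 p [0.347  0.0567 0.5025] rot [-3.0861 -0.0521  0.4549] ydir -63.77 tilt xy deg [1.28 4.16] q [-0.123 -0.083  1.338  0.078  1.872  1.015] F [1.2 0.6 0.5] open 0.0922
shift [ 4.91 -4.3  -9.29] len 11.4 spin 0 -> ydir -63.8 tilt [1.3 4.2]
shift [ 12.23   0.6  -21.71] len 24.9 spin 0 -> ydir -63.8 tilt [1.3 4.2]
[0.62090709 0.49070618 0.3776678  0.72947992] [ 5.86797469 -1.75323856  1.45203386  6.56915544 -8.61875919 -4.81591645]
```

{"fn": "send_rows", "kwargs": {
  "targets": [
    {"translation":[1.7,-1.4,-3.1],"spin":0,"jaw":1},
    {"translation":[3.4,-2.8,-6.2],"spin":0,"jaw":1},
    {"translation":[4.9,-4.3,-9.3],"spin":0,"jaw":1},
    {"translation":[7.3,-4.2,-13.6],"spin":0,"jaw":1},
    {"translation":[9.8,-4.1,-18],"spin":0,"jaw":1}
  ]
}}

```text
time: 9.1
tool_pos: [0.4046, 0.1199, 0.6704]
tool_rot: [-3.086, -0.054, 0.456]
contact_force: [1.2, 0.1, 0.9]
opening: 0.0919
grip_force: 0.0
```

{"fn": "send_rows", "kwargs": {
  "targets": [
    {"translation":[2.4,0.1,-4.3],"spin":0,"jaw":1},
    {"translation":[4.9,0.2,-8.7],"spin":0,"jaw":1},
    {"translation":[7.3,0.4,-13],"spin":0,"jaw":1},
    {"translation":[9.8,0.5,-17.4],"spin":0,"jaw":1},
    {"translation":[12.2,0.6,-21.7],"spin":0,"jaw":1}
  ]
}}

```text
time: 9.6
tool_pos: [0.4075, 0.1215, 0.7144]
tool_rot: [-3.085, -0.067, 0.455]
contact_force: [0.0, -0.8, 0.2]
opening: 0.0916
grip_force: 0.0
```

```bash
python3 - <<'E'
from plan import *
chain([])
E
```

```text
t 9.6 p [0.4075 0.1215 0.7144] rot [-3.0852 -0.0674  0.4547] ydir -63.73 tilt xy deg [2.04 4.6 ] q [0.053 0.401 0.039 0.168 2.656 1.318] F [ 0.  -0.8  0.2] open 0.0916
```

The lean is growing slowly at the stretched limit, in clear space. I'll keep pushing along the arm axis.

{"fn": "send_rows", "kwargs": {
  "targets": [
    {"translation":[2.4,0.3,-4.4],"spin":0,"jaw":1},
    {"translation":[4.8,0.6,-8.8],"spin":0,"jaw":1},
    {"translation":[7.2,0.9,-13.2],"spin":0,"jaw":1},
    {"translation":[9.6,1.2,-17.6],"spin":0,"jaw":1},
    {"translation":[12,1.5,-22],"spin":0,"jaw":1}
  ]
}}

```text
time: 10.1
tool_pos: [0.4014, 0.1164, 0.7209]
tool_rot: [-3.085, -0.084, 0.454]
contact_force: [-0.4, 0.2, -0.1]
opening: 0.0918
grip_force: 0.0
```

{"fn": "send_rows", "kwargs": {
  "targets": [
    {"translation":[4.8,0.3,-8.8],"spin":0,"jaw":1},
    {"translation":[7.2,0.6,-13.2],"spin":0,"jaw":1},
    {"translation":[9.6,0.9,-17.6],"spin":0,"jaw":1},
    {"translation":[12,1.2,-22],"spin":0,"jaw":1},
    {"translation":[14.4,1.5,-26.4],"spin":0,"jaw":1}
  ]
}}

```text
time: 10.6
tool_pos: [0.3935, 0.1132, 0.7282]
tool_rot: [-3.087, -0.103, 0.453]
contact_force: [-0.2, -0.2, 0.1]
opening: 0.0919
grip_force: 0.0
```

```bash
python3 - <<'E'
from plan import *
chain([])
E
```

```text
t 10.6 p [0.3935 0.1132 0.7282] rot [-3.0867 -0.1027  0.4528] ydir -63.73 tilt xy deg [3.9  5.39] q [0.023 0.369 0.037 0.2   2.657 1.319] F [-0.2 -0.2  0.1] open 0.0919
```

{"fn": "send_rows", "kwargs": {
  "targets": [
    {"translation":[16.5,2.2,-18.5],"spin":0,"jaw":1},
    {"translation":[16.5,2.2,-18.5],"spin":0,"jaw":1},
    {"translation":[16.5,2.2,-18.5],"spin":0,"jaw":1},
    {"translation":[16.5,2.2,-18.5],"spin":0,"jaw":1},
    {"translation":[16.5,2.2,-18.5],"spin":0,"jaw":1}
  ]
}}

```text
time: 11.1
tool_pos: [0.3936, 0.109, 0.7294]
tool_rot: [-3.083, -0.107, 0.452]
contact_force: [0.6, 0.8, -0.8]
opening: 0.0919
grip_force: 0.0
```

{"fn": "send_rows", "kwargs": {
  "targets": [
    {"translation":[16.5,2.2,-18.5],"spin":0,"jaw":1},
    {"translation":[16.5,2.2,-18.5],"spin":0,"jaw":1},
    {"translation":[16.5,2.2,-18.5],"spin":0,"jaw":1},
    {"translation":[16.5,2.2,-18.5],"spin":0,"jaw":1},
    {"translation":[16.5,2.2,-18.5],"spin":0,"jaw":1}
  ]
}}

```text
time: 11.6
tool_pos: [0.3933, 0.1052, 0.7306]
tool_rot: [-3.08, -0.112, 0.452]
contact_force: [0.2, -0.1, 0.6]
opening: 0.0921
grip_force: 0.0
```

```bash
python3 - <<'E'
from plan import *
chain([])
E
```

```text
t 11.6 p [0.3933 0.1052 0.7306] rot [-3.08   -0.1123  0.4522] ydir -63.7 tilt xy deg [4.22 5.97] q [-0.007  0.363  0.037  0.227  2.657  1.314] F [ 0.2 -0.1  0.6] open 0.0921
```

The far-out commands stall. Incremental rows worked better, so I'll compare straight up with the earlier axis direction.

{"fn": "send_rows", "kwargs": {
  "targets": [
    {"translation":[0.5,0,-4.9],"spin":0,"jaw":1},
    {"translation":[1,0,-9.8],"spin":0,"jaw":1},
    {"translation":[1.5,0,-14.7],"spin":0,"jaw":1},
    {"translation":[2,0,-19.6],"spin":0,"jaw":1},
    {"translation":[2.5,0,-24.5],"spin":0,"jaw":1}
  ]
}}

```text
time: 12.1
tool_pos: [0.3733, 0.0993, 0.7472]
tool_rot: [-3.09, -0.155, 0.45]
contact_force: [0.5, -0.1, 0.6]
opening: 0.092
grip_force: 0.0
```

```bash
python3 -c "
from plan import *
chain([])"
```

```text
t 12.1 p [0.3733 0.0993 0.7472] rot [-3.0898 -0.1549  0.4497] ydir -63.77 tilt xy deg [6.66 6.51] q [-0.033  0.321  0.037  0.255  2.657  1.317] F [ 0.5 -0.1  0.6] open 0.092
```

{"fn": "send_rows", "kwargs": {
  "targets": [
    {"translation":[2.4,0.8,-4.3],"spin":0,"jaw":1},
    {"translation":[4.8,1.6,-8.6],"spin":0,"jaw":1},
    {"translation":[7.2,2.4,-12.9],"spin":0,"jaw":1},
    {"translation":[9.6,3.2,-17.2],"spin":0,"jaw":1},
    {"translation":[12,4,-21.5],"spin":0,"jaw":1}
  ]
}}

```text
time: 12.6
tool_pos: [0.3714, 0.0822, 0.752]
tool_rot: [-3.091, -0.172, 0.449]
contact_force: [-0.5, 0.0, 0.1]
opening: 0.0919
grip_force: 0.0
```

```bash
python3 -c "
from plan import *
chain([])"
```

```text
t 12.6 p [0.3714 0.0822 0.752 ] rot [-3.0909 -0.1719  0.4486] ydir -63.8 tilt xy deg [7.56 6.86] q [-0.091  0.309  0.037  0.286  2.657  1.289] F [-0.5  0.   0.1] open 0.0919
```

Straight up is 2.5 times better (2.5° per call). I'll try it with a slight inward component as well.

{"fn": "send_rows", "kwargs": {
  "targets": [
    {"translation":[-1,0,-4.9],"spin":0,"jaw":1},
    {"translation":[-2,0,-9.8],"spin":0,"jaw":1},
    {"translation":[-3,0,-14.7],"spin":0,"jaw":1},
    {"translation":[-4,0,-19.6],"spin":0,"jaw":1},
    {"translation":[-5,0,-24.5],"spin":0,"jaw":1}
  ]
}}

```text
time: 13.1
tool_pos: [0.3447, 0.0707, 0.7723]
tool_rot: [-3.109, -0.229, 0.446]
contact_force: [0.1, 0.8, 0.1]
opening: 0.092
grip_force: 0.0
```

{"fn": "send_rows", "kwargs": {
  "targets": [
    {"translation":[0.2,0,-4.9],"spin":0,"jaw":1},
    {"translation":[0.4,0,-9.8],"spin":0,"jaw":1},
    {"translation":[0.6,0,-14.7],"spin":0,"jaw":1},
    {"translation":[0.8,0,-19.6],"spin":0,"jaw":1},
    {"translation":[1,0,-24.5],"spin":0,"jaw":1}
  ]
}}

```text
time: 13.6
tool_pos: [0.3221, 0.0667, 0.7871]
tool_rot: [-3.121, -0.273, 0.445]
contact_force: [0.4, -1.1, -0.8]
opening: 0.0913
grip_force: 0.0
```

```bash
python3 -c "
from plan import *
chain([])"
```

```text
t 13.6 p [0.3221 0.0667 0.7871] rot [-3.1215 -0.273   0.4451] ydir -64.18 tilt xy deg [13.44  7.69] q [-0.202  0.207  0.038  0.393  2.657  1.292] F [ 0.4 -1.1 -0.8] open 0.0913
```

{"fn": "send_rows", "kwargs": {
  "targets": [
    {"translation":[-1.2,-1,-4.7],"spin":0,"jaw":1},
    {"translation":[-2.4,-2,-9.4],"spin":0,"jaw":1},
    {"translation":[-3.6,-3,-14.1],"spin":0,"jaw":1},
    {"translation":[-4.8,-4,-18.8],"spin":0,"jaw":1},
    {"translation":[-6,-5,-23.5],"spin":0,"jaw":1}
  ]
}}

```text
time: 14.1
tool_pos: [0.2789, 0.09, 0.8068]
tool_rot: [-3.138, -0.331, 0.444]
contact_force: [0.1, 0.4, -0.2]
opening: 0.0918
grip_force: 0.0
```

{"fn": "send_rows", "kwargs": {
  "targets": [
    {"translation":[-1.2,-1,-4.7],"spin":0,"jaw":1},
    {"translation":[-2.4,-2,-9.4],"spin":0,"jaw":1},
    {"translation":[-3.6,-3,-14.1],"spin":0,"jaw":1},
    {"translation":[-4.8,-4,-18.8],"spin":0,"jaw":1},
    {"translation":[-6,-5,-23.5],"spin":0,"jaw":1}
  ]
}}

```text
time: 14.6
tool_pos: [0.2276, 0.1192, 0.8227]
tool_rot: [3.132, -0.385, 0.444]
contact_force: [0.7, 0.0, -0.6]
opening: 0.0917
grip_force: 0.0
```

```bash
python3 -c "
from plan import *
chain([])"
```

```text
t 14.6 p [0.2276 0.1192 0.8227] rot [ 3.1319 -0.3845  0.4441] ydir -64.77 tilt xy deg [19.65  8.73] q [-0.023  0.071  0.037  0.351  2.657  1.448] F [ 0.7  0.  -0.6] open 0.0917
```

{"fn": "send_rows", "kwargs": {
  "targets": [
    {"translation":[-1.2,-1.2,-4.6],"spin":0,"jaw":1},
    {"translation":[-2.4,-2.4,-9.2],"spin":0,"jaw":1},
    {"translation":[-3.6,-3.6,-13.8],"spin":0,"jaw":1},
    {"translation":[-4.8,-4.8,-18.4],"spin":0,"jaw":1},
    {"translation":[-6,-6,-23],"spin":0,"jaw":1}
  ]
}}

```text
time: 15.1
tool_pos: [0.1417, 0.1532, 0.8332]
tool_rot: [3.121, -0.428, 0.444]
contact_force: [-0.1, 0.4, 0.9]
opening: 0.0919
grip_force: 0.0
```

{"fn": "send_rows", "kwargs": {
  "targets": [
    {"translation":[-1.2,-1.2,-4.6],"spin":0,"jaw":1},
    {"translation":[-2.4,-2.4,-9.2],"spin":0,"jaw":1},
    {"translation":[-3.6,-3.6,-13.8],"spin":0,"jaw":1},
    {"translation":[-4.8,-4.8,-18.4],"spin":0,"jaw":1},
    {"translation":[-6,-6,-23],"spin":0,"jaw":1}
  ]
}}

```text
time: 15.6
tool_pos: [0.0542, 0.1433, 0.8354]
tool_rot: [3.124, -0.45, 0.446]
contact_force: [0.8, -0.2, -0.5]
opening: 0.0917
grip_force: 0.0
```

```bash
cat > look.py <<'E'
from plan import *
import sys
n=sys.argv[1]
p,d=read_camera("top");np.savez(f"top{n}.npz",p=p,d=d)
hsv=cv2.cvtColor(p,cv2.COLOR_RGB2HSV)
def blob(lo,hi,box):
    x0,y0,x1,y1=box;mask=cv2.inRange(hsv,lo,hi);m=np.zeros_like(mask);m[y0:y1,x0:x1]=mask[y0:y1,x0:x1]
    c=max(cv2.findContours(m,cv2.RETR_EXTERNAL,cv2.CHAIN_APPROX_NONE)[0],key=cv2.contourArea);return c[:,0,:].astype(float)
if "coaster" in sys.argv:
    c=blob((18,60,80),(35,255,255),(430,225,490,290))
    print("coaster",cv2.minAreaRect((onplane("top",c,.022)[:,:2]*1000).astype(np.float32)))
if "cup" in sys.argv:
    C=cloud("top",d)[215:265,335:385].reshape(-1,3);k=(C[:,2]>.05)&(C[:,2]<.068);q=C[k,:2]*1000
    A=np.c_[2*q,np.ones(len(q))];x=np.linalg.lstsq(A,(q**2).sum(1),rcond=None)[0]
    print("cup rim from depth",x[:2],"r",np.sqrt(x[2]+x[:2]@x[:2]),k.sum(),"z",np.median(C[k,2]))
E
python3 look.py 1 coaster cup; python3 - <<'E'
from plan import *
chain([((.30,.0,.50),0),((.42,-.2,.30),-1)])
E
```

```text
coaster ((516.0162963867188, -354.9447937011719), (63.28313446044922, 69.95697021484375), 25.422657012939453)
cup rim from depth [ 554.20312977 -126.63174831] r 27.774193330894498 130 z 0.058689800796883684
t 15.65 p [0.0518 0.1428 0.8355] rot [ 3.1257 -0.4498  0.455 ] ydir -64.33 tilt xy deg [22.77 10.13] q [ 1.464  0.025  0.037 -0.943  2.658  1.652] F [ 0.5 -1.8 -0.7] open 0.0918
shift [-0.16 23.14 37.55] len 44.1 spin 0 -> ydir -64.3 tilt [22.8 10.1]
shift [-6.9  22.94 19.24] len 30.7 spin -1 -> ydir -63.4 tilt [22.8 10.1]
```

```bash
python3 - <<'E'
import cv2
from h import *
p=np.load("top1.npz")["p"][200:300,330:490]
cv2.imwrite("pics/c2.png",cv2.resize(p,None,fx=4,fy=4,interpolation=cv2.INTER_CUBIC)[:,:,::-1])
E
```

```text
(no output)
```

View pics/c2.png

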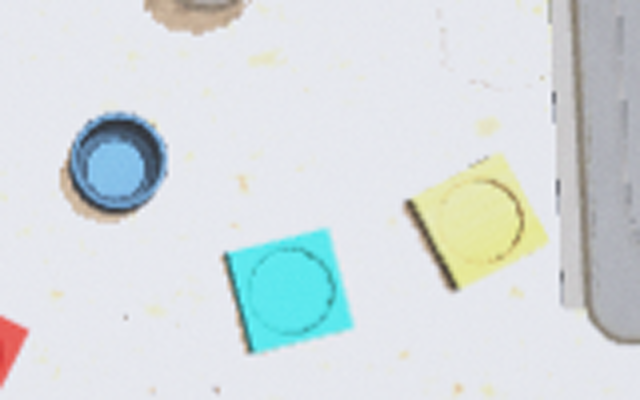

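The crop shows the coaster turned square to the machine at crop (481,220), with its dark left side wall visible. The cup is at (118,162). I'll re-measure with a mask limited to the bright top.

```bash
python3 - <<'E'
from plan import *
p=np.load("top1.npz")["p"];hsv=cv2.cvtColor(p,cv2.COLOR_RGB2HSV)
for vmin,smin in((180,40),(200,50),(150,50)):
    m=cv2.inRange(hsv,(20,smin,vmin),(38,255,255));M=np.zeros_like(m);M[232:278,425:478]=m[232:278,425:478]
    c=max(cv2.findContours(M,cv2.RETR_EXTERNAL,cv2.CHAIN_APPROX_NONE)[0],key=cv2.contourArea)[:,0,:].astype(float)
    w=(onplane("top",c,.022)[:,:2]*1000).astype(np.float32);mo=cv2.moments(M,True)
    print(cv2.minAreaRect(w),onplane("top",[[mo["m10"]/mo["m00"],mo["m01"]/mo["m00"]]],.022)*1000)
# carriage of released pad centre, expected coaster centre
# cup outline centre: outer silhouette at z .06
m=cv2.inRange(hsv,(95,80,20),(125,255,255));M=np.zeros_like(m);M[220:258,340:378]=m[220:258,340:378]
c=max(cv2.findContours(M,cv2.RETR_EXTERNAL,cv2.CHAIN_APPROX_NONE)[0],key=cv2.contourArea)
print("cup",cv2.boundingRect(c),cv2.fitEllipse(c))
chain([((.30,.0,.50),0),((.42,-.2,.30),-1),((.44,-.36,.10),0)])
E
```

```text
((517.4403076171875, -357.5755615234375), (64.75971984863281, 65.38101196289062), 26.524147033691406) [[ 517.01965976 -357.04062398   22.        ]]
((517.224853515625, -357.7159118652344), (64.9361801147461, 64.76793670654297), 27.2734375) [[ 516.78799493 -356.75948555   22.        ]]
((516.93603515625, -357.1614990234375), (64.93789672851562, 66.01260375976562), 27.280929565429688) [[ 516.64681436 -357.0134816    22.        ]]
cup (348, 228, 24, 24) ((359.1781311035156, 239.83737182617188), (22.68891143798828, 22.861169815063477), 121.70267486572266)
t 15.65 p [0.0518 0.1428 0.8355] rot [ 3.1257 -0.4498  0.455 ] ydir -64.33 tilt xy deg [22.77 10.13] q [ 1.464  0.025  0.037 -0.943  2.658  1.652] F [ 0.5 -1.8 -0.7] open 0.0918
shift [-0.16 23.14 37.55] len 44.1 spin 0 -> ydir -64.3 tilt [22.8 10.1]
shift [-6.9  22.94 19.24] len 30.7 spin -1 -> ydir -63.4 tilt [22.8 10.1]
shift [-13.67  14.76  15.98] len 25.7 spin 0 -> ydir -63.4 tilt [22.8 10.1]
```

{"fn": "send_rows", "kwargs": {
  "targets": [
    {"translation":[0,2.3,3.8],"spin":0,"jaw":1},
    {"translation":[0,4.6,7.5],"spin":0,"jaw":1},
    {"translation":[0,6.9,11.3],"spin":0,"jaw":1},
    {"translation":[-0.1,9.2,15],"spin":0,"jaw":1},
    {"translation":[-0.1,11.5,18.8],"spin":0,"jaw":1}
  ]
}}

```text
time: 16.15
tool_pos: [0.1103, 0.118, 0.7948]
tool_rot: [3.061, -0.439, 0.482]
contact_force: [-0.3, -0.1, 0.2]
opening: 0.0917
grip_force: 0.0
```

```bash
python3 -c "
from plan import *
chain([((.30,.0,.50),0),((.42,-.2,.30),-1),((.44,-.36,.10),0)])"
```

```text
t 16.15 p [0.1103 0.118  0.7948] rot [ 3.0609 -0.4391  0.4816] ydir -64.37 tilt xy deg [23.65  7.15] q [ 0.527 -0.245  0.533 -0.151  2.413  1.499] F [-0.3 -0.1  0.2] open 0.0917
shift [-2.26 16.65 32.95] len 37.0 spin 0 -> ydir -64.4 tilt [23.7  7.2]
shift [-7.26 21.7  20.5 ] len 30.7 spin -1 -> ydir -63.5 tilt [23.7  7.2]
shift [-13.84  13.55  16.87] len 25.7 spin 0 -> ydir -63.5 tilt [23.7  7.2]
```

{"fn": "send_rows", "kwargs": {
  "targets": [
    {"translation":[0,0,0],"spin":0,"jaw":1},
    {"translation":[-0.3,2,4],"spin":0,"jaw":1},
    {"translation":[-0.6,4,8],"spin":0,"jaw":1},
    {"translation":[-0.9,6,12],"spin":0,"jaw":1},
    {"translation":[-1.1,8,16],"spin":0,"jaw":1}
  ]
}}

```text
time: 16.65
tool_pos: [0.1376, 0.1053, 0.7482]
tool_rot: [3.048, -0.408, 0.494]
contact_force: [0.5, 0.8, 0.2]
opening: 0.0918
grip_force: 0.0
```

```bash
python3 -c "
from plan import *
chain([((.30,-.12,.42),0),((.42,-.28,.30),-1),((.44,-.38,.10),0)])"
```

```text
t 16.65 p [0.1376 0.1053 0.7482] rot [ 3.0478 -0.408   0.4941] ydir -63.83 tilt xy deg [22.47  6.01] q [-0.183 -0.382  0.795  0.243  2.332  1.117] F [0.5 0.8 0.2] open 0.0918
shift [-9.7  24.46 34.  ] len 43.0 spin 0 -> ydir -63.8 tilt [22.5  6. ]
shift [-2.03 18.55 14.  ] len 23.3 spin -1 -> ydir -62.9 tilt [22.5  6. ]
shift [-10.81   7.91  18.01] len 22.4 spin 0 -> ydir -62.9 tilt [22.5  6. ]
```

Passing close to the base axis turned the lean direction by about 10°, leaving some 4.6° of sideways tilt. I'll correct it with a short push at azimuth ~70°, clear of obstacles.

```bash
python3 -c "
from plan import *
chain([((.12,.38,.67),0),((.12,.38,.92),0),((.05,.25,.92),0)])"
```

```text
t 16.65 p [0.1376 0.1053 0.7482] rot [ 3.0478 -0.408   0.4941] ydir -63.83 tilt xy deg [22.47  6.01] q [-0.183 -0.382  0.795  0.243  2.332  1.117] F [0.5 0.8 0.2] open 0.0918
shift [  7.43 -26.01   9.33] len 28.6 spin 0 -> ydir -63.8 tilt [22.5  6. ]
shift [  9.92   2.15 -22.85] len 25.0 spin 0 -> ydir -63.8 tilt [22.5  6. ]
shift [-11.32   8.55  -4.11] len 14.8 spin 0 -> ydir -63.8 tilt [22.5  6. ]
```

{"fn": "send_rows", "kwargs": {
  "targets": [
    {"translation":[1.3,-4.5,1.6],"spin":0,"jaw":1},
    {"translation":[2.6,-9,3.2],"spin":0,"jaw":1},
    {"translation":[3.9,-13.5,4.8],"spin":0,"jaw":1},
    {"translation":[5.6,-19.5,7],"spin":0,"jaw":1},
    {"translation":[7.4,-26,9.3],"spin":0,"jaw":1}
  ]
}}

```text
time: 17.15
tool_pos: [0.1404, 0.1591, 0.7268]
tool_rot: [3.062, -0.388, 0.478]
contact_force: [0.0, -0.8, 0.2]
opening: 0.0917
grip_force: 0.0
```

{"fn": "send_rows", "kwargs": {
  "targets": [
    {"translation":[2,0.5,-4.6],"spin":0,"jaw":1},
    {"translation":[4,1,-9.1],"spin":0,"jaw":1},
    {"translation":[5.2,1.8,-13.7],"spin":0,"jaw":1},
    {"translation":[6.2,3,-18.3],"spin":0,"jaw":1},
    {"translation":[7,4,-23],"spin":0,"jaw":1}
  ]
}}

```text
time: 17.65
tool_pos: [0.1437, 0.1467, 0.8303]
tool_rot: [3.052, -0.408, 0.484]
contact_force: [1.0, 0.9, 0.0]
opening: 0.0918
grip_force: 0.0
```

```bash
python3 -c "
from plan import *
chain([])"
```

```text
t 17.65 p [0.1437 0.1467 0.8303] rot [ 3.052  -0.4077  0.4837] ydir -64.33 tilt xy deg [22.41  5.99] q [ 0.643  0.032  0.041 -0.329  2.656  1.425] F [1.  0.9 0. ] open 0.0918
```

{"fn": "send_rows", "kwargs": {
  "targets": [
    {"translation":[1.2,-0.5,-4.7],"spin":0,"jaw":1},
    {"translation":[2.4,-1,-9.4],"spin":0,"jaw":1},
    {"translation":[3.6,-1.5,-14.1],"spin":0,"jaw":1},
    {"translation":[4.8,-2,-18.8],"spin":0,"jaw":1},
    {"translation":[6,-2.5,-23.5],"spin":0,"jaw":1}
  ]
}}

```text
time: 18.15
tool_pos: [0.1053, 0.1376, 0.8361]
tool_rot: [3.057, -0.438, 0.482]
contact_force: [0.1, 1.1, -0.3]
opening: 0.0917
grip_force: 0.0
```

```bash
python3 -c "
from plan import *
chain([])"
```

```text
t 18.15 p [0.1053 0.1376 0.8361] rot [ 3.0575 -0.4381  0.4822] ydir -64.42 tilt xy deg [23.69  6.96] q [ 0.915  0.01   0.036 -0.577  2.658  1.452] F [ 0.1  1.1 -0.3] open 0.0917
```

```bash
python3 -c "
from plan import *
chain([((.09,.28,.74),0),((.02,.41,.68),0),((.02,.41,.93),0),((.01,.33,.93),0)])"
```

```text
t 18.15 p [0.1053 0.1376 0.8361] rot [ 3.0575 -0.4381  0.4822] ydir -64.42 tilt xy deg [23.69  6.96] q [ 0.915  0.01   0.036 -0.577  2.658  1.452] F [ 0.1  1.1 -0.3] open 0.0917
shift [  0.68 -14.19   9.77] len 17.2 spin 0 -> ydir -64.4 tilt [23.7  7. ]
shift [ -2.7  -15.16   4.1 ] len 15.9 spin 0 -> ydir -64.4 tilt [23.7  7. ]
shift [ 10.61   1.9  -22.56] len 25.0 spin 0 -> ydir -64.4 tilt [23.7  7. ]
shift [-4.16  6.76 -1.39] len 8.1 spin 0 -> ydir -64.4 tilt [23.7  7. ]
```

{"fn": "send_rows", "kwargs": {
  "targets": [
    {"translation":[0.2,-4,2.8],"spin":0,"jaw":1},
    {"translation":[0.4,-8,5.6],"spin":0,"jaw":1},
    {"translation":[0.6,-12,8.4],"spin":0,"jaw":1},
    {"translation":[0.7,-14.2,9.8],"spin":0,"jaw":1},
    {"translation":[0,-18.2,11],"spin":0,"jaw":1}
  ]
}}

```text
time: 18.65
tool_pos: [0.0722, 0.3151, 0.7225]
tool_rot: [3.058, -0.439, 0.481]
contact_force: [0.9, -0.0, 0.9]
opening: 0.092
grip_force: 0.0
```

{"fn": "send_rows", "kwargs": {
  "targets": [
    {"translation":[-0.5,-2.8,0.8],"spin":0,"jaw":1},
    {"translation":[-1,-5.6,1.5],"spin":0,"jaw":1},
    {"translation":[-2,-11,3],"spin":0,"jaw":1},
    {"translation":[-0.5,-11,-1.5],"spin":0,"jaw":1},
    {"translation":[1.5,-10.5,-6],"spin":0,"jaw":1}
  ]
}}

```text
time: 19.15
tool_pos: [0.0191, 0.4099, 0.7396]
tool_rot: [3.042, -0.445, 0.493]
contact_force: [1.0, 0.6, 2.6]
opening: 0.0917
grip_force: 0.0
```

{"fn": "send_rows", "kwargs": {
  "targets": [
    {"translation":[1.4,1,-4.7],"spin":0,"jaw":1},
    {"translation":[2.8,2,-9.4],"spin":0,"jaw":1},
    {"translation":[4.2,3,-14.1],"spin":0,"jaw":1},
    {"translation":[5.6,4,-18.8],"spin":0,"jaw":1},
    {"translation":[7,5,-23.5],"spin":0,"jaw":1}
  ]
}}

```text
time: 19.65
tool_pos: [0.022, 0.3343, 0.7897]
tool_rot: [3.063, -0.469, 0.487]
contact_force: [0.2, 0.3, 0.5]
opening: 0.0918
grip_force: 0.0
```

```bash
python3 -c "
from plan import *
chain([])"
```

```text
t 19.65 p [0.022  0.3343 0.7897] rot [ 3.0633 -0.469   0.4874] ydir -64.1 tilt xy deg [24.91  8.13] q [ 1.678  0.28   0.036 -0.885  2.525  1.971] F [0.2 0.3 0.5] open 0.0918
```

{"fn": "send_rows", "kwargs": {
  "targets": [
    {"translation":[1.5,0.5,-4.7],"spin":0,"jaw":1},
    {"translation":[3,1,-9.4],"spin":0,"jaw":1},
    {"translation":[4.5,1.5,-14.1],"spin":0,"jaw":1},
    {"translation":[6,2,-18.8],"spin":0,"jaw":1},
    {"translation":[7.5,2.5,-23.5],"spin":0,"jaw":1}
  ]
}}

```text
time: 20.15
tool_pos: [0.0197, 0.2829, 0.8085]
tool_rot: [3.067, -0.486, 0.49]
contact_force: [-0.1, -0.4, -0.3]
opening: 0.0917
grip_force: 0.0
```

```bash
python3 -c "
from plan import *
chain([((.20,.40,.62),0),((.38,.26,.50),0),((.44,.05,.42),0),((.45,-.18,.32),0),((.46,-.34,.16),0)])"
```

```text
t 20.15 p [0.0197 0.2829 0.8085] rot [ 3.0675 -0.486   0.4904] ydir -63.89 tilt xy deg [25.54  8.83] q [ 1.723  0.22   0.036 -0.989  2.553  1.896] F [-0.1 -0.4 -0.3] open 0.0917
shift [10.13 -3.81 26.47] len 28.6 spin 0 -> ydir -63.9 tilt [25.5  8.8]
shift [ 2.6  19.66 16.45] len 25.8 spin 0 -> ydir -63.9 tilt [25.5  8.8]
shift [-7.8  20.93  6.49] len 23.3 spin 0 -> ydir -63.9 tilt [25.5  8.8]
shift [-13.47  20.39   5.72] len 25.1 spin 0 -> ydir -63.9 tilt [25.5  8.8]
shift [-13.36  13.73  12.09] len 22.6 spin 0 -> ydir -63.9 tilt [25.5  8.8]
```

The lean is now 28°, and the sideways part is small enough to take out mostly with a 5° spin. I'll return to the coaster around the base at a safe radius and height.

{"fn": "send_rows", "kwargs": {
  "targets": [
    {"translation":[1.7,-0.7,4.4],"spin":1,"jaw":1},
    {"translation":[3.4,-1.4,8.8],"spin":2,"jaw":1},
    {"translation":[5.1,-2.1,13.2],"spin":3,"jaw":1},
    {"translation":[6.8,-2.7,17.6],"spin":4,"jaw":1},
    {"translation":[8.4,-3.2,22],"spin":5,"jaw":1}
  ]
}}

```text
time: 20.65
tool_pos: [0.158, 0.3733, 0.6649]
tool_rot: [3.118, -0.493, 0.389]
contact_force: [-0.4, 1.0, 0.8]
opening: 0.0916
grip_force: 0.0
```

```bash
python3 -c "
from plan import *
chain([((.33,.30,.52),0),((.44,.09,.42),0),((.45,-.14,.34),0),((.46,-.33,.20),0)])"
```

```text
t 20.65 p [0.158  0.3733 0.6649] rot [ 3.1175 -0.4927  0.3894] ydir -68.34 tilt xy deg [25.59  9.01] q [ 1.261 -0.016  0.916 -0.41   1.9    2.247] F [-0.4  1.   0.8] open 0.0916
shift [ 4.72 12.86 19.29] len 23.7 spin 0 -> ydir -68.3 tilt [25.6  9. ]
shift [-2.79 23.36 10.42] len 25.7 spin 0 -> ydir -68.3 tilt [25.6  9. ]
shift [-10.66  21.57   3.88] len 24.4 spin 0 -> ydir -68.3 tilt [25.6  9. ]
shift [-12.16  17.73   9.79] len 23.6 spin 0 -> ydir -68.3 tilt [25.6  9. ]
```

{"fn": "send_rows", "kwargs": {
  "targets": [
    {"translation":[0.9,2.6,3.9],"spin":0,"jaw":1},
    {"translation":[1.8,5.1,7.7],"spin":0,"jaw":1},
    {"translation":[2.8,7.7,11.6],"spin":0,"jaw":1},
    {"translation":[3.7,10.3,15.4],"spin":0,"jaw":1},
    {"translation":[4.7,12.9,19.3],"spin":0,"jaw":1}
  ]
}}

```text
time: 21.15
tool_pos: [0.3306, 0.2982, 0.521]
tool_rot: [3.114, -0.495, 0.392]
contact_force: [0.3, 1.1, -1.3]
opening: 0.0915
grip_force: 0.0
```

{"fn": "send_rows", "kwargs": {
  "targets": [
    {"translation":[-0.5,4.6,2],"spin":0,"jaw":1},
    {"translation":[-1.1,9.2,4.1],"spin":0,"jaw":1},
    {"translation":[-1.7,13.9,6.2],"spin":0,"jaw":1},
    {"translation":[-2.2,18.6,8.3],"spin":0,"jaw":1},
    {"translation":[-2.8,23.4,10.4],"spin":0,"jaw":1}
  ]
}}

```text
time: 21.65
tool_pos: [0.4373, 0.092, 0.4254]
tool_rot: [3.11, -0.495, 0.393]
contact_force: [1.2, 0.2, -1.3]
opening: 0.0913
grip_force: 0.0
```

{"fn": "send_rows", "kwargs": {
  "targets": [
    {"translation":[-2.1,4.3,0.8],"spin":0,"jaw":1},
    {"translation":[-4.2,8.6,1.6],"spin":0,"jaw":1},
    {"translation":[-6.4,12.9,2.3],"spin":0,"jaw":1},
    {"translation":[-8.5,17.2,3.1],"spin":0,"jaw":1},
    {"translation":[-10.7,21.6,3.9],"spin":0,"jaw":1}
  ]
}}

```text
time: 22.15
tool_pos: [0.4464, -0.1398, 0.3458]
tool_rot: [3.108, -0.492, 0.394]
contact_force: [0.6, -0.9, -0.2]
opening: 0.0915
grip_force: 0.0
```

{"fn": "send_rows", "kwargs": {
  "targets": [
    {"translation":[-2.4,3.5,2],"spin":0,"jaw":1},
    {"translation":[-4.8,7,3.9],"spin":0,"jaw":1},
    {"translation":[-7.3,10.6,5.9],"spin":0,"jaw":1},
    {"translation":[-9.7,14.2,7.8],"spin":0,"jaw":1},
    {"translation":[-12.1,17.7,9.8],"spin":0,"jaw":1}
  ]
}}

```text
time: 22.65
tool_pos: [0.457, -0.3303, 0.2055]
tool_rot: [3.108, -0.491, 0.394]
contact_force: [0.2, 0.0, 1.3]
opening: 0.0919
grip_force: 0.0
```

```bash
python3 -c "
from plan import *
T=lambda b: np.array([.517,-.357,b])
m=R.from_euler('xyz',monitor.observe()['tool_rot']).as_matrix()
print(m.round(3))
g=T(.026)
chain([(g-.07*m[:,2],0),(g,0)])"
```

```text
[[ 0.814  0.37   0.447]
 [ 0.339 -0.929  0.15 ]
 [ 0.471  0.029 -0.882]]
t 22.65 p [ 0.457  -0.3303  0.2055] rot [ 3.1084 -0.4905  0.3945] ydir -68.3 tilt xy deg [25.64  8.61] q [-1.015  0.366  1.717  0.571  1.017 -0.126] F [0.2 0.  1.3] open 0.0919
shift [-4.48  4.17 11.11] len 12.7 spin 0 -> ydir -68.3 tilt [25.6  8.6]
shift [ 0. -0.  7.] len 7.0 spin 0 -> ydir -68.3 tilt [25.6  8.6]
```

{"fn": "send_rows", "kwargs": {
  "targets": [
    {"translation":[-2,1.7,3.7],"spin":0,"jaw":1},
    {"translation":[-3.7,3.1,7.3],"spin":0,"jaw":1},
    {"translation":[-5,4.2,11],"spin":0,"jaw":1},
    {"translation":[-5,4.2,14.5],"spin":0,"jaw":1},
    {"translation":[-5,4.2,17.6],"spin":0,"jaw":1}
  ]
}}

```text
time: 23.15
tool_pos: [0.5107, -0.3575, 0.0264]
tool_rot: [3.11, -0.49, 0.393]
contact_force: [1.6, -0.6, 0.2]
opening: 0.0918
grip_force: 0.0
```

```bash
python3 -c "
from plan import *
chain([((.5115,-.3595,.026),0)])"
```

```text
t 23.15 p [ 0.5107 -0.3575  0.0264] rot [ 3.1104 -0.4902  0.3931] ydir -68.32 tilt xy deg [25.59  8.68] q [-0.957  0.712  1.708  0.754  0.722 -0.349] F [ 1.6 -0.6  0.2] open 0.0918
shift [-0.02  0.21  0.04] len 0.2 spin 0 -> ydir -68.3 tilt [25.6  8.7]
```

{"fn": "send_rows", "kwargs": {
  "force": 8,
  "targets": [
    {"translation":[0,0.1,0],"spin":0,"jaw":0.8},
    {"translation":[0,0.1,0],"spin":0,"jaw":0.65},
    {"translation":[0,0.1,0],"spin":0,"jaw":0.6},
    {"translation":[0,0.1,0],"spin":0,"jaw":0.6},
    {"translation":[0,0.1,0],"spin":0,"jaw":0.6}
  ]
}}

```text
time: 23.65
tool_pos: [0.5102, -0.3579, 0.0298]
tool_rot: [3.109, -0.491, 0.393]
contact_force: [-0.9, -2.1, 4.4]
opening: 0.067
grip_force: 8.0
```

```bash
python3 -c "
from plan import *
p=np.array(monitor.observe()['tool_pos']);u=np.array([0,0,.05])
chain([(p+u,0),((.45,-.12,.10),0)])"
```

```text
t 23.65 p [ 0.5102 -0.3579  0.0298] rot [ 3.1088 -0.4911  0.3934] ydir -68.35 tilt xy deg [25.66  8.62] q [-0.959  0.706  1.709  0.751  0.726 -0.346] F [-0.9 -2.1  4.4] open 0.067
shift [ 2.36  0.14 -4.41] len 5.0 spin 0 -> ydir -68.3 tilt [25.7  8.6]
shift [  4.09 -24.26  -0.9 ] len 24.6 spin 0 -> ydir -68.3 tilt [25.7  8.6]
```

Gripped at 67 mm. Next I lift and carry it, high over the cup, to a point in front of the machine.

{"fn": "send_rows", "kwargs": {
  "targets": [
    {"translation":[1,0,-1.8],"spin":0,"jaw":0.6},
    {"translation":[2.8,0.1,-5.2],"spin":0,"jaw":0.6},
    {"translation":[4.7,0.3,-8.8],"spin":0,"jaw":0.6},
    {"translation":[5.2,-4.3,-9.4],"spin":0,"jaw":0.6},
    {"translation":[5.6,-8.8,-9.6],"spin":0,"jaw":0.6}
  ]
}}

```text
time: 24.15
tool_pos: [0.48, -0.2709, 0.1389]
tool_rot: [3.108, -0.491, 0.394]
contact_force: [0.5, 0.6, -1.1]
opening: 0.067
grip_force: 8.0
```

```bash
python3 -c "
from plan import *
chain([((.48,-.02,.13),0),((.48,-.02,.11),0)])"
```

```text
t 24.15 p [ 0.48   -0.2709  0.1389] rot [ 3.108  -0.4914  0.3937] ydir -68.35 tilt xy deg [25.69  8.59] q [-0.904  0.417  1.866  0.669  0.8   -0.179] F [ 0.5  0.6 -1.1] open 0.067
shift [  8.07 -23.33   4.55] len 25.1 spin 0 -> ydir -68.3 tilt [25.7  8.6]
shift [-0.94 -0.06  1.76] len 2.0 spin 0 -> ydir -68.3 tilt [25.7  8.6]
```

{"fn": "send_rows", "kwargs": {
  "targets": [
    {"translation":[1.6,-4.6,0.9],"spin":0,"jaw":0.6},
    {"translation":[3.2,-9.3,1.8],"spin":0,"jaw":0.6},
    {"translation":[4.8,-14,2.7],"spin":0,"jaw":0.6},
    {"translation":[6.4,-18.7,3.6],"spin":0,"jaw":0.6},
    {"translation":[8.1,-23.3,4.5],"spin":0,"jaw":0.6}
  ]
}}

```text
time: 24.65
tool_pos: [0.4793, -0.0195, 0.13]
tool_rot: [3.113, -0.491, 0.392]
contact_force: [0.4, 0.8, -2.0]
opening: 0.0672
grip_force: 8.0
```

```bash
python3 - <<'E'
from plan import *
im=[]
for n,(x0,y0) in(("top",(240,150)),("side",(190,160))):
    p,d=read_camera(n);np.savez(f"{n}2.npz",p=p,d=d)
    im.append(cv2.resize(p[y0:y0+150,x0:x0+190],None,fx=2.1,fy=3.2,interpolation=cv2.INTER_CUBIC) if 0 else cv2.resize(p[y0:y0+150,x0:x0+190],None,fx=2.1,fy=2.1,interpolation=cv2.INTER_CUBIC))
cv2.imwrite("pics/c3.png",np.hstack(im)[:,:,::-1])
chain([])
E
```

```text
t 24.75 p [ 0.4777 -0.0142  0.1293] rot [ 3.1168 -0.4892  0.4006] ydir -67.72 tilt xy deg [25.34  9.19] q [-0.398  0.261  2.172  0.797  0.462  0.099] F [-0.2 -0.7 -2. ] open 0.0669
```

View pics/c3.png

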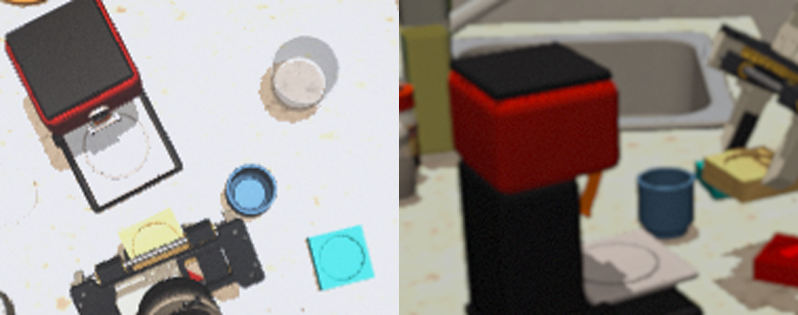

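The left half shows the held coaster at crop (155,230), sticking out ahead of the fingers. The side view shows it level within a few degrees. I'll measure its centre relative to the TCP now that the arm has settled.

```bash
cat > held.py <<'E'
from plan import *
p,d=read_camera("top");np.savez("top3.npz",p=p,d=d);s=monitor.observe();tp=np.array(s["tool_pos"])
hsv=cv2.cvtColor(p,cv2.COLOR_RGB2HSV)
m=cv2.inRange(hsv,(20,40,170),(38,255,255));M=np.zeros_like(m);M[235:290,270:345]=m[235:290,270:345]
M=cv2.morphologyEx(M,cv2.MORPH_CLOSE,np.ones((3,3)))
c=max(cv2.findContours(M,cv2.RETR_EXTERNAL,cv2.CHAIN_APPROX_NONE)[0],key=cv2.contourArea)[:,0,:].astype(float)
C=cloud("top",d);zz=C[...,2][M>0];print("top z median",np.median(zz[d[M>0]>0]),"area",M.sum()/255)
zt=tp[2]-.0298+.022
w=onplane("top",c,zt)[:,:2]-tp[:2]
m3=R.from_euler('xyz',s['tool_rot']).as_matrix();ux=m3[:2,2]/np.linalg.norm(m3[:2,2]);uy=np.array([-ux[1],ux[0]])
X=w@ux*1000;Y=w@uy*1000
print("lean dir deg",np.degrees(np.arctan2(ux[1],ux[0])),"X",X.min(),X.max(),"Y",Y.min(),Y.max())
print(cv2.minAreaRect(np.c_[X,Y].astype(np.float32)))
i=np.argsort(-X)[:200:3]
print(np.c_[X,Y][X>X.max()-14].round(0).astype(int).tolist())
chain([])
E
python3 held.py
```

```text
top z median 0.11802523134925946 area 432.0
lean dir deg 19.45586348377884 X 4.4999294332886866 41.137428298273306 Y -27.459759856449523 38.69957656996698
((21.43772315979004, 5.925573348999023), (34.910221099853516, 65.78290557861328), 4.547601699829102)
[[41, -22], [40, -19], [41, -16], [39, -13], [40, -11], [39, -8], [39, -6], [38, -3], [39, -1], [37, 2], [38, 4], [37, 7], [38, 9], [38, 12], [37, 15], [36, 18], [37, 20], [35, 23], [36, 25], [35, 28], [35, 30], [34, 33], [35, 35], [33, 38], [30, 37], [28, 38], [30, -25], [32, -26], [35, -24], [37, -25], [40, -24]]
t 24.8 p [ 0.479  -0.0174  0.1297] rot [ 3.1135 -0.4902  0.3992] ydir -67.89 tilt xy deg [25.47  9.  ] q [-0.403  0.262  2.169  0.797  0.462  0.097] F [ 0.6 -1.2 -0.6] open 0.0671
```

```bash
python3 -c "
from plan import *
chain([((.50,-.0195,.094),0),((.6067,.0287,.092),0),((.6067,.0287,.078),0)])"
```

```text
t 24.8 p [ 0.479  -0.0174  0.1297] rot [ 3.1135 -0.4902  0.3992] ydir -67.89 tilt xy deg [25.47  9.  ] q [-0.403  0.262  2.169  0.797  0.462  0.097] F [ 0.6 -1.2 -0.6] open 0.0671
shift [-0.05  0.9   4.05] len 4.1 spin 0 -> ydir -67.9 tilt [25.5  9. ]
shift [10.23 -0.45  5.68] len 11.7 spin 0 -> ydir -67.9 tilt [25.5  9. ]
shift [-0.66 -0.03  1.23] len 1.4 spin 0 -> ydir -67.9 tilt [25.5  9. ]
```

{"fn": "send_rows", "kwargs": {
  "targets": [
    {"translation":[0,0.5,2],"spin":0,"jaw":0.6},
    {"translation":[0,0.9,4],"spin":0,"jaw":0.6},
    {"translation":[2.5,0.8,5.5],"spin":0,"jaw":0.6},
    {"translation":[5.1,0.7,6.9],"spin":0,"jaw":0.6},
    {"translation":[7.6,0.6,8.3],"spin":0,"jaw":0.6}
  ]
}}

```text
time: 25.3
tool_pos: [0.5828, 0.01, 0.0923]
tool_rot: [3.112, -0.491, 0.39]
contact_force: [-0.7, -0.5, -1.3]
opening: 0.0671
grip_force: 8.0
```

```bash
python3 -c "
from plan import *
chain([((.6067,.0287,.090),0),((.6067,.0287,.080),0)])"
```

```text
t 25.3 p [0.5828 0.01   0.0923] rot [ 3.1123 -0.4907  0.3899] ydir -68.45 tilt xy deg [25.6   8.71] q [-0.249  0.473  1.955  0.747  0.389  0.287] F [-0.7 -0.5 -1.3] open 0.0671
shift [ 2.47 -0.87  1.56] len 3.0 spin 0 -> ydir -68.5 tilt [25.6  8.7]
shift [-0.47 -0.03  0.88] len 1.0 spin 0 -> ydir -68.5 tilt [25.6  8.7]
```

{"fn": "send_rows", "kwargs": {
  "targets": [
    {"translation":[0.8,-0.3,0.5],"spin":0,"jaw":0.6},
    {"translation":[1.6,-0.6,1],"spin":0,"jaw":0.6},
    {"translation":[2.5,-0.9,1.5],"spin":0,"jaw":0.6},
    {"translation":[2.3,-0.9,1.9],"spin":0,"jaw":0.6},
    {"translation":[2.1,-0.9,2.2],"spin":0,"jaw":0.6}
  ]
}}

```text
time: 25.8
tool_pos: [0.6048, 0.0292, 0.0821]
tool_rot: [3.113, -0.49, 0.392]
contact_force: [0.5, -0.1, -1.2]
opening: 0.0669
grip_force: 8.0
```

```bash
python3 -c "
from plan import *
im=[]
for n,(x0,y0) in(('top',(240,150)),('side',(190,160))):
    p,d=read_camera(n);np.savez(f'{n}4.npz',p=p,d=d)
    im.append(cv2.resize(p[y0:y0+150,x0:x0+190],None,fx=2.1,fy=2.1,interpolation=cv2.INTER_CUBIC))
cv2.imwrite('pics/c4.png',np.hstack(im)[:,:,::-1])
chain([((.6067,.0287,.079),0)])"
```

```text
t 25.9 p [0.6041 0.0295 0.0816] rot [ 3.114  -0.489   0.3907] ydir -68.36 tilt xy deg [25.48  8.78] q [-0.197  0.519  1.907  0.716  0.37   0.361] F [ 0.6  0.4 -0.7] open 0.067
shift [0.06 0.17 0.33] len 0.4 spin 0 -> ydir -68.4 tilt [25.5  8.8]
```

View pics/c4.png

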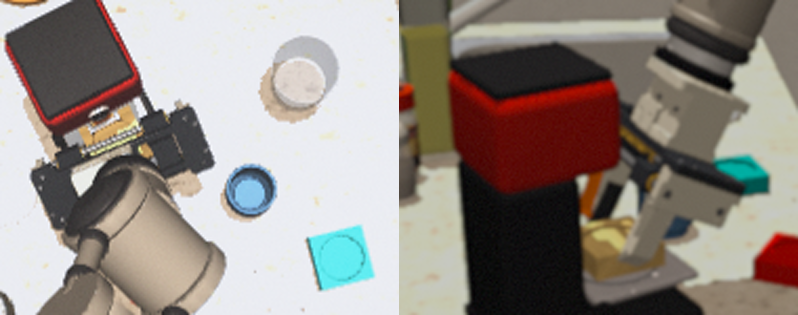

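The coaster hangs over the plate, between the front edge and the column, with the body clear of the head. I'll lower it in small steps and feel for contact.

{"fn": "send_rows", "kwargs": {
  "targets": [
    {"translation":[0.1,0.1,0.1],"spin":0,"jaw":0.6},
    {"translation":[0.1,0.17,0.25],"spin":0,"jaw":0.6},
    {"translation":[0.06,0.17,0.33],"spin":0,"jaw":0.6},
    {"translation":[0.02,0.17,0.42],"spin":0,"jaw":0.6},
    {"translation":[-0.02,0.17,0.5],"spin":0,"jaw":0.6}
  ]
}}

```text
time: 26.4
tool_pos: [0.6075, 0.0297, 0.0779]
tool_rot: [3.113, -0.49, 0.393]
contact_force: [-1.2, -0.8, -1.0]
opening: 0.0668
grip_force: 8.0
```

{"fn": "send_rows", "kwargs": {
  "targets": [
    {"translation":[-0.02,0,0.04],"spin":0,"jaw":0.6},
    {"translation":[-0.04,0,0.08],"spin":0,"jaw":0.6},
    {"translation":[-0.06,0,0.12],"spin":0,"jaw":0.6},
    {"translation":[-0.08,0,0.16],"spin":0,"jaw":0.6},
    {"translation":[-0.1,0,0.2],"spin":0,"jaw":0.6}
  ]
}}

```text
time: 26.9
tool_pos: [0.6079, 0.0298, 0.0766]
tool_rot: [3.113, -0.492, 0.393]
contact_force: [-4.7, 0.4, 9.8]
opening: 0.067
grip_force: 8.0
```

```bash
python3 -c "
from plan import *
chain([((.6067,.0287,.075),0)])"
```

```text
t 26.9 p [0.6079 0.0298 0.0766] rot [ 3.1126 -0.4917  0.393 ] ydir -68.27 tilt xy deg [25.62  8.82] q [-0.196  0.532  1.902  0.737  0.362  0.338] F [-4.7  0.4  9.8] open 0.067
shift [-0.21  0.06  0.07] len 0.2 spin 0 -> ydir -68.3 tilt [25.6  8.8]
```

Contact was felt at TCP z ≈ 0.077, so the plate is at about 47 mm. I'll ease off, open and back out along the tool.

{"fn": "send_rows", "kwargs": {
  "targets": [
    {"translation":[0.03,0,-0.06],"spin":0,"jaw":0.6},
    {"translation":[0.04,0,-0.09],"spin":0,"jaw":0.72},
    {"translation":[0.04,0,-0.09],"spin":0,"jaw":0.78},
    {"translation":[0.04,0,-0.09],"spin":0,"jaw":0.9},
    {"translation":[0.04,0,-0.1],"spin":0,"jaw":1}
  ]
}}

```text
time: 27.4
tool_pos: [0.6075, 0.0296, 0.0766]
tool_rot: [3.113, -0.49, 0.392]
contact_force: [0.3, 0.5, -0.0]
opening: 0.0831
grip_force: 0.0
```

{"fn": "send_rows", "kwargs": {
  "targets": [
    {"translation":[-0.3,0,-1],"spin":0,"jaw":1},
    {"translation":[-1,0,-3],"spin":0,"jaw":1},
    {"translation":[-2.5,0,-6],"spin":0,"jaw":1},
    {"translation":[-4,0.5,-10],"spin":0,"jaw":1},
    {"translation":[-5.5,2,-14],"spin":0,"jaw":1}
  ]
}}

```text
time: 27.9
tool_pos: [0.5053, -0.0284, 0.1754]
tool_rot: [3.114, -0.489, 0.394]
contact_force: [0.1, -1.3, 1.2]
opening: 0.0919
grip_force: 0.0
```

```bash
cat > look5.py <<'E'
from plan import *
import sys
im=[]
for n,(x0,y0) in(('top',(240,150)),('side',(190,160))):
    p,d=read_camera(n);np.savez(f'{n}5.npz',p=p,d=d)
    im.append(cv2.resize(p[y0:y0+150,x0:x0+190],None,fx=2.1,fy=2.1,interpolation=cv2.INTER_CUBIC))
cv2.imwrite('pics/c5.png',np.hstack(im)[:,:,::-1])
chain([])
E
python3 look5.py
```

```text
t 28.0 p [ 0.5069 -0.0315  0.1785] rot [ 3.1075 -0.4943  0.392 ] ydir -68.47 tilt xy deg [25.85  8.57] q [-0.405  0.213  2.042  0.603  0.589  0.325] F [ 0.7 -0.   0. ] open 0.0919
```

View pics/c5.png

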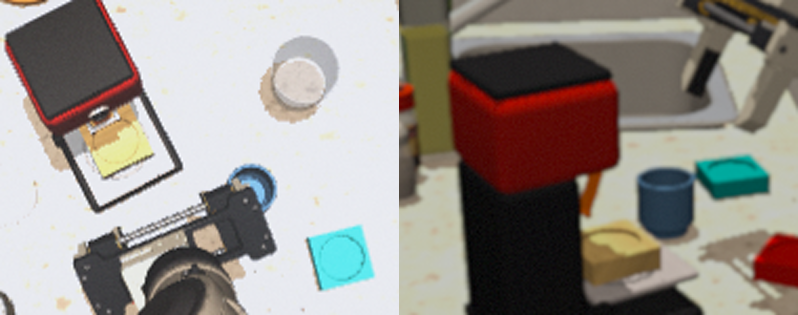

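The coaster lies flat on the plate at crop (120,148) left and (622,250) right, and the gripper is clear. I'll measure its offset from the plate centre in the same view.

```bash
python3 - <<'E'
from plan import *
p=np.load("top5.npz")["p"];hsv=cv2.cvtColor(p,cv2.COLOR_RGB2HSV)
O=np.array([611,33.5]);a=np.radians(26.4);ex=np.array([np.cos(a),np.sin(a)]);ey=np.array([-ex[1],ex[0]])
m=cv2.inRange(hsv,(18,40,90),(38,255,255));M=np.zeros_like(m);M[195:240,272:320]=m[195:240,272:320]
c=max(cv2.findContours(M,cv2.RETR_EXTERNAL,cv2.CHAIN_APPROX_NONE)[0],key=cv2.contourArea)[:,0,:].astype(float)
w=onplane("top",c,.0693)[:,:2]*1000-O;X=w@ex;Y=w@ey
print("coaster top contour x",X.min(),X.max(),"y",Y.min(),Y.max())
for x in range(-38,16,6):
    k=abs(X-x)<3
    if k.any(): print(x,"y range",Y[k].min().round(1),Y[k].max().round(1))
for y in range(-30,36,8):
    k=abs(Y-y)<4
    if k.any(): print("y",y,"front x",X[k].min().round(1))
# white plate region edges on same picture (z .0473): y limits near x=-48, front x
V=hsv[...,2]>150;w=cloud("top",np.ones((480,640),np.float32))
o,_=rays("top",[[0,0]]);d=w-o;q=o+d*((.0473-o[2])/d[...,2])[...,None];L=q[...,:2]*1000-O;PX=L@ex;PY=L@ey
k=V&(abs(PX+46)<4)&(abs(PY)<60);print("plate y edges",np.percentile(PY[k],[1,99]))
k=V&(abs(PY)<40)&(PX>-70)&(PX<-45);
print("plate front x", [PX[k&(abs(PY-y)<4)].min().round(1) for y in(-35,-20,0,20,35)])
# side view
p=np.load("side5.npz")["p"];hsv=cv2.cvtColor(p,cv2.COLOR_RGB2HSV)
m=cv2.inRange(hsv,(12,70,120),(35,255,255));M=np.zeros_like(m);M[262:300,465:508]=0;M[258:298,464-0:510]=m[258:298,464:510]
M[:]=0;M[258:300,266:310]=m[258:300,266:310]
c=max(cv2.findContours(M,cv2.RETR_EXTERNAL,cv2.CHAIN_APPROX_NONE)[0],key=cv2.contourArea)[:,0,:].astype(float)
w=onplane("side",c,.0693)[:,:2]*1000-O;print("side: top contour x max/min",(w@ex).min(),(w@ex).max(),"y",(w@ey).min(),(w@ey).max())
E
```

```text
coaster top contour x -32.39814160072544 34.03745477444136 y -35.93027189730033 30.49173478643825
-32 y range -34.3 29.4
-26 y range -34.4 30.5
-20 y range -34.4 30.5
-14 y range -35.6 30.4
-8 y range -35.7 30.4
-2 y range -35.8 29.2
4 y range -35.9 29.2
10 y range -35.9 29.2
y -30 front x -32.4
y -22 front x -32.3
y -14 front x -32.3
y -6 front x -32.2
y 2 front x -31.0
y 10 front x -30.9
y 18 front x -30.8
y 26 front x -30.8
y 34 front x -27.4
plate y edges [-51.05472266  49.14457926]
plate front x [np.float64(-69.6), np.float64(-69.5), np.float64(-69.3), np.float64(-69.1), np.float64(-69.0)]
side: top contour x max/min -34.376920304312385 35.30117561002372 y -36.36170139036302 34.43281587736127
```

The coaster is centred within about 2 mm, at camera-frame centre (613, 31.6) mm. Next comes the cup pick; I'll check its position in the side view and work out the approach.

```bash
python3 - <<'E'
from plan import *
p=np.load("side5.npz")["p"];hsv=cv2.cvtColor(p,cv2.COLOR_RGB2HSV)
m=cv2.inRange(hsv,(98,100,20),(118,255,255));M=np.zeros_like(m);M[230:280,295:340]=m[230:280,295:340]
c=max(cv2.findContours(M,cv2.RETR_EXTERNAL,cv2.CHAIN_APPROX_NONE)[0],key=cv2.contourArea)[:,0,:]
print("bbox",cv2.boundingRect(c))
for row in(252,256,260):
    xs=c[c[:,1]==row,0];l,r=xs.min()-.5,xs.max()+.5
    o,d=rays("side",[[l,row],[r,row]]);P=np.array([554.5,-126.5])/1000
    # horizontal bearing bisector vs. P
    b=[np.arctan2(*(v[1::-1])) for v in d];bc=sum(b)/2;D=np.linalg.norm(P-o[:2])
    off=np.arctan2(*( (P-o[:2])[::-1]))-bc
    print(row,l,r,"radius",D*np.sin(abs(b[1]-b[0])/2)*1000,"P off bisector mm",off*D*1000)
u=np.array([.948,.318,0]);g=np.array([.5545,-.1265,.031])-.009*u
z=R.from_euler('xyz',monitor.observe()['tool_rot']).as_matrix()[:,2]
chain([(g-.10*z,0),(g,0)])
E
```

```text
bbox (305, 241, 26, 32)
252 304.5 328.5 radius 25.415566874409077 P off bisector mm -1.3858804085119554
256 304.5 328.5 radius 25.49174328232406 P off bisector mm -1.4997215903466874
260 304.5 328.5 radius 25.568572441891273 P off bisector mm -1.6143985371120047
t 28.0 p [ 0.5069 -0.0315  0.1785] rot [ 3.1075 -0.4943  0.392 ] ydir -68.47 tilt xy deg [25.85  8.57] q [-0.405  0.213  2.042  0.603  0.589  0.325] F [ 0.7 -0.   0. ] open 0.0919
shift [-7.12 10.09  3.28] len 12.8 spin 0 -> ydir -68.5 tilt [25.9  8.6]
shift [-0. -0. 10.] len 10.0 spin 0 -> ydir -68.5 tilt [25.9  8.6]
```

{"fn": "send_rows", "kwargs": {
  "targets": [
    {"translation":[-2.4,3.4,0.6],"spin":0,"jaw":1},
    {"translation":[-4.8,6.8,1.6],"spin":0,"jaw":1},
    {"translation":[-7.1,10.1,3.3],"spin":0,"jaw":1},
    {"translation":[-7.1,10.1,6],"spin":0,"jaw":1},
    {"translation":[-7.1,10.1,9],"spin":0,"jaw":1}
  ]
}}

```text
time: 28.5
tool_pos: [0.5274, -0.1347, 0.0635]
tool_rot: [3.112, -0.49, 0.389]
contact_force: [-0.2, 0.7, -0.6]
opening: 0.0918
grip_force: 0.0
```

```bash
python3 -c "
from plan import *
chain([((.5460,-.1294,.031),0)])"
```

```text
t 28.5 p [ 0.5274 -0.1347  0.0635] rot [ 3.1124 -0.4899  0.389 ] ydir -68.5 tilt xy deg [25.57  8.67] q [-0.606  0.509  2.022  0.941  0.488 -0.236] F [-0.2  0.7 -0.6] open 0.0918
shift [0.17 0.11 3.78] len 3.8 spin 0 -> ydir -68.5 tilt [25.6  8.7]
```

{"fn": "send_rows", "kwargs": {
  "force": 10,
  "targets": [
    {"translation":[0.1,0.1,1.9],"spin":0,"jaw":1},
    {"translation":[0.2,0.1,3.7],"spin":0,"jaw":1},
    {"translation":[0.2,0.1,3.8],"spin":0,"jaw":1},
    {"translation":[0.2,0.1,3.8],"spin":0,"jaw":0.8},
    {"translation":[0.2,0.1,3.8],"spin":0,"jaw":0.7}
  ]
}}

```text
time: 29.0
tool_pos: [0.5462, -0.1274, 0.0327]
tool_rot: [3.112, -0.491, 0.393]
contact_force: [0.8, 0.4, 0.0]
opening: 0.0802
grip_force: 0.0
```

{"fn": "send_rows", "kwargs": {
  "targets": [
    {"translation":[0,0,0],"spin":0,"jaw":0.62},
    {"translation":[0,0,0],"spin":0,"jaw":0.55},
    {"translation":[0,0,0],"spin":0,"jaw":0.5},
    {"translation":[0,0,0],"spin":0,"jaw":0.5},
    {"translation":[0,0,0],"spin":0,"jaw":0.5}
  ]
}}

```text
time: 29.5
tool_pos: [0.5465, -0.1278, 0.0327]
tool_rot: [3.112, -0.491, 0.393]
contact_force: [-1.8, -1.3, 6.7]
opening: 0.0592
grip_force: 9.9
```

```bash
python3 -c "
from plan import *
p=np.array(monitor.observe()['tool_pos'])
chain([(p+[0,0,.08],0),((.49,-.04,.125),0)])"
```

```text
t 29.5 p [ 0.5465 -0.1278  0.0327] rot [ 3.1118 -0.4912  0.3925] ydir -68.32 tilt xy deg [25.61  8.75] q [-0.57   0.589  1.999  1.048  0.441 -0.325] F [-1.8 -1.3  6.7] open 0.0592
shift [ 3.77  0.21 -7.05] len 8.0 spin 0 -> ydir -68.3 tilt [25.6  8.8]
shift [ -1.06 -10.21  -2.26] len 10.5 spin 0 -> ydir -68.3 tilt [25.6  8.8]
```

{"fn": "send_rows", "kwargs": {
  "targets": [
    {"translation":[0.7,0,-1.3],"spin":0,"jaw":0.5},
    {"translation":[2,0.1,-3.8],"spin":0,"jaw":0.5},
    {"translation":[3.6,0.2,-6.8],"spin":0,"jaw":0.5},
    {"translation":[3.2,-4.2,-7.9],"spin":0,"jaw":0.5},
    {"translation":[2.8,-8.6,-9],"spin":0,"jaw":0.5}
  ]
}}

```text
time: 30.0
tool_pos: [0.4968, -0.0518, 0.1233]
tool_rot: [3.112, -0.491, 0.392]
contact_force: [-0.0, 1.4, -1.4]
opening: 0.0583
grip_force: 10.0
```

```bash
python3 - <<'E'
from plan import *
chain([((.4985,-.0244,.112),0),((.5815,.0171,.107),0),((.6055,.029,.106),0),((.6055,.029,.098),0)])
p,d=read_camera("side");np.savez("side6.npz",p=p,d=d)
hsv=cv2.cvtColor(p,cv2.COLOR_RGB2HSV);m=cv2.inRange(hsv,(98,90,20),(120,255,255))
c=max(cv2.findContours(m,cv2.RETR_EXTERNAL,cv2.CHAIN_APPROX_NONE)[0],key=cv2.contourArea);print(cv2.boundingRect(c))
x,y,w,h=cv2.boundingRect(c);cv2.imwrite("pics/c6.png",cv2.resize(p[max(0,y-60):y+h+60,max(0,x-80):x+w+80],None,fx=3,fy=3)[:,:,::-1])
E
```

```text
t 30.0 p [ 0.4968 -0.0518  0.1233] rot [ 3.1116 -0.4914  0.3918] ydir -68.36 tilt xy deg [25.63  8.73] q [-0.467  0.311  2.118  0.804  0.488  0.041] F [-0.   1.4 -1.4] open 0.0583
shift [ 0.53 -2.51  1.49] len 3.0 spin 0 -> ydir -68.4 tilt [25.6  8.7]
shift [ 7.92 -0.81  4.79] len 9.3 spin 0 -> ydir -68.4 tilt [25.6  8.7]
shift [ 2.31 -0.22  1.34] len 2.7 spin 0 -> ydir -68.4 tilt [25.6  8.7]
shift [-0.38 -0.02  0.71] len 0.8 spin 0 -> ydir -68.4 tilt [25.6  8.7]
(331, 211, 28, 38)
```

View pics/c6.png

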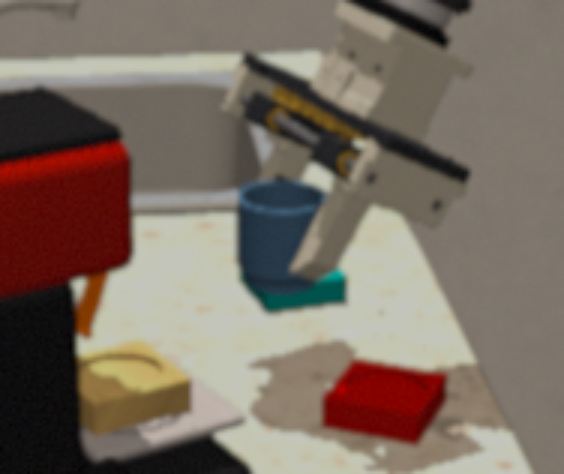

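The view shows the cup held upright and the coaster seated on the plate. Before inserting, I'll check the cup-to-TCP offset from the cup's left silhouette edge.

```bash
python3 - <<'E'
from plan import *
def left(f):
    p=f;hsv=cv2.cvtColor(p,cv2.COLOR_RGB2HSV);m=cv2.inRange(hsv,(98,90,20),(120,255,255))
    c=max(cv2.findContours(m,cv2.RETR_EXTERNAL,cv2.CHAIN_APPROX_NONE)[0],key=cv2.contourArea)[:,0,:]
    x,y,w,h=cv2.boundingRect(c)
    return [(c[c[:,1]==r,0].min()-.5,r) for r in range(y+10,y+h-12,4)],(x,y,w,h)
def dist(px,P):
    o,d=rays("side",px);d=d[:,:2]/np.linalg.norm(d[:,:2],axis=1)[:,None];v=np.array(P)-o[:2]
    return (d[:,0]*v[1]-d[:,1]*v[0])*1000
px,b=left(np.load("side5.npz")["p"]);print("on table",b,dist(px,(.5545,-.1265)).round(1))
p,d=read_camera("side");s=monitor.observe();t=np.array(s["tool_pos"])
px,b=left(p);print("held",b,t,dist(px,t[:2]+[.0076,.0026]).round(1))
chain([((.4985,-.0244,.112),0),((.5815,.0171,.107),0)])
E
```

```text
on table (304, 241, 27, 32) [-26.8 -26.9 -27.1]
held (334, 213, 28, 37) [ 0.49284813 -0.0472013   0.12200913] [-24.8 -24.8 -24.8 -24.8]
t 30.1 p [ 0.4928 -0.0472  0.122 ] rot [ 3.1183 -0.4877  0.3945] ydir -68.03 tilt xy deg [25.3   9.08] q [-0.463  0.309  2.126  0.803  0.49   0.041] F [ 0.5 -1.  -2.4] open 0.0585
shift [ 0.77 -1.92  1.49] len 2.6 spin 0 -> ydir -68.0 tilt [25.3  9.1]
shift [ 7.94 -0.75  4.76] len 9.3 spin 0 -> ydir -68.0 tilt [25.3  9.1]
```

{"fn": "send_rows", "kwargs": {
  "targets": [
    {"translation":[0.4,-1,0.7],"spin":0,"jaw":0.5},
    {"translation":[0.8,-1.9,1.5],"spin":0,"jaw":0.5},
    {"translation":[3.4,-2.1,3.1],"spin":0,"jaw":0.5},
    {"translation":[6,-2.4,4.7],"spin":0,"jaw":0.5},
    {"translation":[8.7,-2.6,6.3],"spin":0,"jaw":0.5}
  ]
}}

```text
time: 30.6
tool_pos: [0.5871, 0.0119, 0.1067]
tool_rot: [3.114, -0.489, 0.392]
contact_force: [-0.3, -0.2, -1.5]
opening: 0.0584
grip_force: 10.0
```

```bash
python3 -c "
from plan import *
chain([((.6066,.0294,.107),0),((.6066,.0294,.101),0)])"
```

```text
t 30.6 p [0.5871 0.0119 0.1067] rot [ 3.1137 -0.4894  0.392 ] ydir -68.29 tilt xy deg [25.49  8.81] q [-0.244  0.453  1.93   0.675  0.423  0.368] F [-0.3 -0.2 -1.5] open 0.0584
shift [ 2.19 -0.91  1.11] len 2.6 spin 0 -> ydir -68.3 tilt [25.5  8.8]
shift [-0.28 -0.01  0.53] len 0.6 spin 0 -> ydir -68.3 tilt [25.5  8.8]
```

{"fn": "send_rows", "kwargs": {
  "targets": [
    {"translation":[0.3,-0.4,0.1],"spin":0,"jaw":0.5},
    {"translation":[0.8,-0.7,0.4],"spin":0,"jaw":0.5},
    {"translation":[1.3,-0.9,0.6],"spin":0,"jaw":0.5},
    {"translation":[1.8,-0.9,0.9],"spin":0,"jaw":0.5},
    {"translation":[2.2,-0.9,1.1],"spin":0,"jaw":0.5}
  ]
}}

```text
time: 31.1
tool_pos: [0.6058, 0.0287, 0.1074]
tool_rot: [3.114, -0.49, 0.392]
contact_force: [-1.8, -0.4, -2.4]
opening: 0.0585
grip_force: 10.0
```

```bash
python3 -c "
from plan import *
chain([((.6066,.0294,.103),0),((.6066,.0294,.098),0)])"
```

```text
t 31.1 p [0.6058 0.0287 0.1074] rot [ 3.1135 -0.4897  0.3919] ydir -68.3 tilt xy deg [25.51  8.8 ] q [-0.199  0.475  1.883  0.618  0.424  0.465] F [-1.8 -0.4 -2.4] open 0.0585
shift [-0.12 -0.05  0.44] len 0.5 spin 0 -> ydir -68.3 tilt [25.5  8.8]
shift [-0.24 -0.01  0.44] len 0.5 spin 0 -> ydir -68.3 tilt [25.5  8.8]
```

Force readings show the tongue resting lightly on the cup. I'll lower it in small steps.

{"fn": "send_rows", "kwargs": {
  "targets": [
    {"translation":[0,-0.05,0.1],"spin":0,"jaw":0.5},
    {"translation":[-0.05,-0.05,0.25],"spin":0,"jaw":0.5},
    {"translation":[-0.12,-0.05,0.4],"spin":0,"jaw":0.5},
    {"translation":[-0.16,-0.05,0.5],"spin":0,"jaw":0.5},
    {"translation":[-0.2,-0.05,0.58],"spin":0,"jaw":0.5}
  ]
}}

```text
time: 31.6
tool_pos: [0.6067, 0.0294, 0.1014]
tool_rot: [3.113, -0.49, 0.392]
contact_force: [-1.7, -0.0, -2.1]
opening: 0.0586
grip_force: 10.0
```

```bash
python3 -c "
from plan import *
chain([((.6066,.0294,.098),0)])"
```

```text
t 31.6 p [0.6067 0.0294 0.1014] rot [ 3.1131 -0.4903  0.3922] ydir -68.3 tilt xy deg [25.54  8.8 ] q [-0.197  0.486  1.886  0.638  0.411  0.445] F [-1.7 -0.  -2.1] open 0.0586
shift [-0.17 -0.01  0.3 ] len 0.3 spin 0 -> ydir -68.3 tilt [25.5  8.8]
```

{"fn": "send_rows", "kwargs": {
  "targets": [
    {"translation":[-0.03,0,0.06],"spin":0,"jaw":0.5},
    {"translation":[-0.06,0,0.12],"spin":0,"jaw":0.5},
    {"translation":[-0.09,0,0.17],"spin":0,"jaw":0.5},
    {"translation":[-0.12,0,0.22],"spin":0,"jaw":0.5},
    {"translation":[-0.14,0,0.26],"spin":0,"jaw":0.5}
  ]
}}

```text
time: 32.1
tool_pos: [0.6068, 0.0294, 0.0986]
tool_rot: [3.113, -0.49, 0.392]
contact_force: [-0.6, -0.8, -2.5]
opening: 0.0586
grip_force: 10.0
```

Still no contact at z = 0.0986, which means the foot is inside the hollow. I'll continue down to its floor.

{"fn": "send_rows", "kwargs": {
  "targets": [
    {"translation":[-0.02,0,0.04],"spin":0,"jaw":0.5},
    {"translation":[-0.04,0,0.08],"spin":0,"jaw":0.5},
    {"translation":[-0.06,0,0.12],"spin":0,"jaw":0.5},
    {"translation":[-0.08,0,0.16],"spin":0,"jaw":0.5},
    {"translation":[-0.1,0,0.19],"spin":0,"jaw":0.5}
  ]
}}

```text
time: 32.6
tool_pos: [0.607, 0.0294, 0.0975]
tool_rot: [3.113, -0.492, 0.393]
contact_force: [-7.1, -1.8, 9.5]
opening: 0.0584
grip_force: 10.0
```

Contact at z = 0.0975, which matches the hollow floor. I'll ease off, release slowly and withdraw along the tool.

{"fn": "send_rows", "kwargs": {
  "targets": [
    {"translation":[0.03,0,-0.06],"spin":0,"jaw":0.5},
    {"translation":[0.04,0,-0.09],"spin":0,"jaw":0.62},
    {"translation":[0.04,0,-0.09],"spin":0,"jaw":0.68},
    {"translation":[0.04,0,-0.09],"spin":0,"jaw":0.8},
    {"translation":[0.04,0,-0.09],"spin":0,"jaw":1}
  ]
}}

```text
time: 33.1
tool_pos: [0.607, 0.0293, 0.0975]
tool_rot: [3.113, -0.491, 0.392]
contact_force: [0.9, 0.4, -0.3]
opening: 0.0741
grip_force: 0.0
```

```bash
python3 -c "
from plan import *
chain([])
p,d=read_camera('side');np.savez('side7.npz',p=p,d=d)
cv2.imwrite('pics/c7.png',cv2.resize(p[160:320,200:420],None,fx=3,fy=3,interpolation=cv2.INTER_CUBIC)[:,:,::-1])"
```

```text
t 33.1 p [0.607  0.0293 0.0975] rot [ 3.1127 -0.4907  0.3925] ydir -68.29 tilt xy deg [25.57  8.79] q [-0.197  0.494  1.888  0.652  0.403  0.429] F [ 0.9  0.4 -0.3] open 0.0741
```

View pics/c7.png

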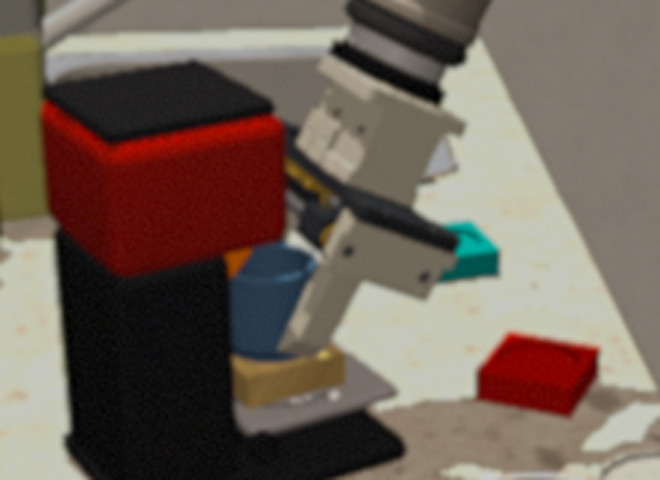

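The cup stands upright in the coaster with the orange tongue at its back rim, and the fingers are open. I'll withdraw.

{"fn": "send_rows", "kwargs": {
  "targets": [
    {"translation":[0,0,0],"spin":0,"jaw":1},
    {"translation":[0,0,-0.6],"spin":0,"jaw":1},
    {"translation":[-0.1,0,-1.8],"spin":0,"jaw":1},
    {"translation":[-0.3,0,-3.6],"spin":0,"jaw":1},
    {"translation":[-0.8,0,-6],"spin":0,"jaw":1}
  ]
}}

```text
time: 33.65
tool_pos: [0.5728, 0.0173, 0.1473]
tool_rot: [3.113, -0.49, 0.393]
contact_force: [0.1, -0.4, 0.9]
opening: 0.0918
grip_force: 0.0
```

{"fn": "send_rows", "kwargs": {
  "targets": [
    {"translation":[-1,0,-4],"spin":0,"jaw":1},
    {"translation":[-2,0,-8],"spin":0,"jaw":1},
    {"translation":[-3,1,-11],"spin":0,"jaw":1},
    {"translation":[-4,4,-13],"spin":0,"jaw":1},
    {"translation":[-5,8,-15],"spin":0,"jaw":1}
  ]
}}

```text
time: 34.15
tool_pos: [0.4939, -0.0966, 0.2594]
tool_rot: [3.111, -0.491, 0.395]
contact_force: [1.5, 0.4, 1.1]
opening: 0.092
grip_force: 0.0
```

{"fn": "send_rows", "kwargs": {
  "targets": [
    {"translation":[-1,3,-1],"spin":0,"jaw":1},
    {"translation":[-1,3,-1],"spin":0,"jaw":1},
    {"translation":[-1,3,-1],"spin":0,"jaw":1},
    {"translation":[-1,3,-1],"spin":0,"jaw":1},
    {"translation":[-1,3,-1],"spin":0,"jaw":1}
  ]
}}

```text
time: 34.65
tool_pos: [0.4936, -0.1283, 0.262]
tool_rot: [3.114, -0.49, 0.394]
contact_force: [0.7, 0.1, 0.1]
opening: 0.0921
grip_force: 0.0
```

```bash
python3 -c "
from plan import *
chain([])
im=[]
for n,(x0,y0) in(('top',(170,140)),('side',(220,190))):
    p,d=read_camera(n);np.savez(f'{n}8.npz',p=p,d=d)
    h,w=(190,190) if n=='top' else (130,130)
    im.append(cv2.resize(p[y0:y0+h,x0:x0+w],(399,399),interpolation=cv2.INTER_CUBIC))
cv2.imwrite('pics/c8.png',np.hstack(im)[:,:,::-1])"
```

```text
t 34.65 p [ 0.4936 -0.1283  0.262 ] rot [ 3.1136 -0.49    0.3937] ydir -68.2 tilt xy deg [25.51  8.86] q [-0.643  0.131  1.864  0.512  0.923  0.274] F [0.7 0.1 0.1] open 0.0921
```

View pics/c8.png

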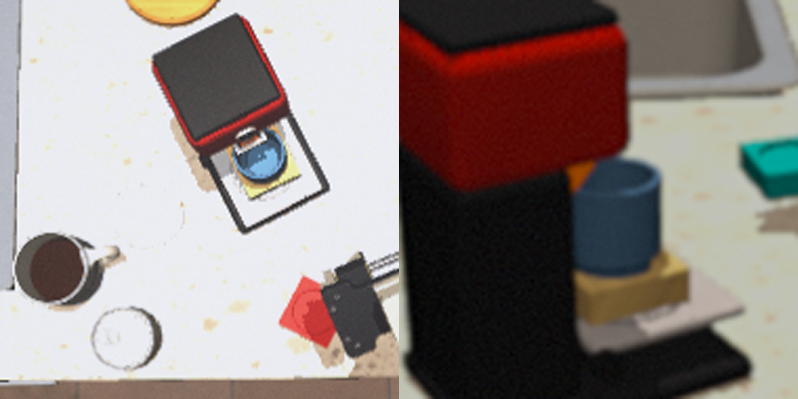

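The final view shows the cup upright in the coaster on the plate, with the tongue over its back rim. The mug and tin are undisturbed and the gripper is clear. Handing in.

```bash
python3 -c "
from cell import job
print(job.hand_in())"
```

```text
the job is handed in; nothing more can be done
None
```

I handed in the job at about 34.7 s: the coaster sits hollow side up on the cup plate within about 2 mm of centre, and the cup stands upright in it, with the tongue at its back rim in the last picture. The hand-in returned no verdict.

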